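# Empty the scrap tray and rack the cans in it

## Task

Clear the bench: lift the open-ended steel tray, tip its aluminium offcuts into the blue scrap bin, and put the offcuts lying loose on the bench into the bin too. Set the emptied tray flat on the low wooden shelf, fully on it and square with it, then stand all the squat metal cans upright inside the tray in one row, side by side with no more than a finger's width between neighbours. Leave the black cup, the tape roll and the white bottle where they are.

Things in the scene. Friction and masses are not known exactly. Their poses are not given: they have to be found in the camera images.
- tray: sheet-steel tray, 240 x 66 x 36 mm (x, y, z), walls and floor 3 mm, 0.35 kg, with three offcuts in it; walled on both long sides and at the -x end, quite open at the +x end, where parts slide out when it is lowered. Can be gripped across the long outer walls (66 mm). Origin: centre of its underside, x to the open end. Starts level on the bench on one side of the bin, the shelf on the other
- offcut0: solid aluminium block 60 x 30 x 25 mm (x, y, z), 110 g, with two drilled holes in its top; origin at the centre of its underside, x along its length; starts in the tray
- offcut1: solid aluminium block 60 x 30 x 25 mm (x, y, z), 110 g, with two drilled holes in its top; origin at the centre of its underside, x along its length; starts in the tray
- offcut2: solid aluminium block 60 x 30 x 25 mm (x, y, z), 110 g, with two drilled holes in its top; origin at the centre of its underside, x along its length; starts in the tray
- offcut3: solid aluminium block 60 x 30 x 25 mm (x, y, z), 110 g, with two drilled holes in its top; origin at the centre of its underside, x along its length; starts loose on the bench beside the bin (one or two such loose ones are present; an absent one reads None)
- offcut4: solid aluminium block 60 x 30 x 25 mm (x, y, z), 110 g, with two drilled holes in its top; origin at the centre of its underside, x along its length; starts loose on the bench beside the bin (one or two such loose ones are present; an absent one reads None)
- bin: blue plastic scrap bin fixed to the bench, open top, 230 x 230 mm outside (246 mm over its rim), walls 6 mm, rim 90 mm above the bench; origin at the centre of its underside, axes along its sides
- shelf: low wooden shelf board 270 x 100 mm (x, y) on two feet, fixed to the bench, its top 30 mm above the bench; origin on the bench under its centre, x along its length
- shelf_top (a point): centre of the shelf's upper face, axes as the shelf's
- can0: plain squat metal can, 52 mm diameter, 72 mm tall, about 0.2 kg, heaviest in its lower half, stands on the bench among the other things; origin at the centre of its underside, z along its axis. Three or four cans are present; an absent one reads None
- can1: plain squat metal can, 52 mm diameter, 72 mm tall, about 0.2 kg, heaviest in its lower half, stands on the bench among the other things; origin at the centre of its underside, z along its axis. Three or four cans are present; an absent one reads None
- can2: plain squat metal can, 52 mm diameter, 72 mm tall, about 0.2 kg, heaviest in its lower half, stands on the bench among the other things; origin at the centre of its underside, z along its axis. Three or four cans are present; an absent one reads None
- can3: plain squat metal can, 52 mm diameter, 72 mm tall, about 0.2 kg, heaviest in its lower half, stands on the bench among the other things; origin at the centre of its underside, z along its axis. Three or four cans are present; an absent one reads None
- cup: small black plastic cup, 56 mm across the rim, 60 mm tall, standing in the line of cans; a bystander to be left alone; origin at the centre of its underside
- tape: roll of yellow tape lying flat, 100 mm diameter, 25 mm high, beyond the bin; a bystander; origin at the centre of its underside
- glue: white plastic bottle with a blue cap, 50 mm diameter, 120 mm tall, beyond the bin; a bystander; origin at the centre of its underside

How it is judged:
By the outcome, as a careful person would: the job done as asked, in the order asked, and still so for the second after the job is handed in, with the robot touching nothing.
Of can0, can1, can2, can3 only 3 to 4 are there at a start; the rules pass over those that are not, and their reading is None.
Of offcut3, offcut4 only 1 to 2 are there at a start; the rules pass over those that are not, and their reading is None.
At some moment in a run one of can0, can1, can2, can3, offcut3, offcut4 may be knocked a few centimetres aside while the robot is not near it.
It also fails if it takes over 210 s, if anything falls off the work surface, if the arm or the gripper's body presses on something with over 40 N, if the wrist force passes 120 N, or if a joint passes its speed limit or range.

## Robot

A 6-joint arm with a two-finger parallel gripper is mounted at the origin on the work surface. World frame = base frame: x ahead of the robot, y to its left, z up, the work surface at z = 0. Lengths are in m, angles in degrees, forces in N, time in s.
With the tool pointing down it reaches from about 0.4 to 0.825 m from the base axis. Payload 7 kg.
Tool frame: the origin (TCP) lies at the very end of the fingers, on their centre line; the grasp point (between the pads) lies 19 mm behind it (r.hold_point_z is the distance from the TCP to the grasp point, in m); z points along the fingers, y is the direction in which the jaws open and shut (so a half turn about z gives the same grasp; the last joint's range is limited). The gripper opens to 88 mm and grips with 3 to 60 N. Pads are 19 mm wide; open, the fingers measure 130 mm over their backs; the gripper's body (78 mm by 193 mm) begins 47 mm behind the grasp point.
Start: joints at [-59.696, 20.546, 0.682, 0, -70.136, -16.507], TCP at [0.161, -0.656, 0.227] pointing down, gripper open.
Joint ranges: [-176.03, 176.03], [-82.01, 121.73], [-58.28, 71.71], [-173.87, 95.51], [-174.79, -0.11], [-173.66, 173.66]. Speed limits (degrees/s): [136.94, 136.94, 172.46, 180, 180, 180].

## Interface

Orientations are given as [roll, pitch, yaw] about the fixed x, y, z axes, in that order (R = Rz(yaw) Ry(pitch) Rx(roll)).
In Python, from plant import r gives the robot as it stands. The module is installed in compiled form; this text tells all that it offers.
- The arm moves only by the shell command python3 -m inch 'ROWS' [FORCE]. ROWS is text: rows parted by semicolons, each of 7 numbers parted by spaces: the shift along the tool's x, y, z in m, then the turn, a rotation vector about the tool's x, y, z in rad, then the opening, from 0 (shut) to 1 (fully open). In form: tx ty tz ax ay az jaw; .... A call has 1 to 20 rows; each row shifts and turns the commanded pose from where the row before left it, along the tool's axes as they then stand; what a row does not reach is not made up. A row lasts 1/12 s, in which the tool goes at most 41.7 mm and 7.16 degrees, less where a joint would pass 70% of its speed; a pose out of reach is approached as far as the arm can. A call with a gripper value outside its range is refused whole. The fingers move at their own pace and stop on an object; FORCE is the grip in N (left out, the last holds). Time passes only in rows, so rows that do not move let the fingers close. It gives the time, the measured TCP pose, the force and the opening at its end, in the units of the state.
- r.get_state(): the state, without advancing time (a new reading comes with each control period).
- r.capture(name): name is "side" or "top"; returns the picture (400x640x3 uint8, red, green, blue); there is no depth.
- r.camera_params(name): a dict with "vfov" (degrees; the focal length in pixels is half the picture's height over the tangent of half this angle, whatever the lens; pixels are square), "cx", "cy" (the principal point, pixels), "R" (3x3) and "t" (3): a world point X has camera coordinates R X + t. Camera axes: x right, y down, z forward; pixel columns grow to the right and rows downward; lengths in m; the calibration is good to about 2 mm. A picture is of the moment at which its call begins. camera_params takes no time and is no camera call.
- r.close_job(): hands the job in, once; it reports no verdict.
Trained networks look in the newest picture that a camera, given by its name, has taken for a name from the list of things; names that differ only in an ending like _2 or _b are one class to them, and where a whole thing is asked for, a point or a joint stands for the part that bears it (a point fixed in the world has none). Each returns a list of dicts, best first, with "p" (0 to 1); they miss things now and then, are a little off and sometimes report something else, mostly with a low value. They report only what shows in the picture. A call takes as long as a camera call.
- r.recognise(target, camera): "xy" ([column, row] in pixels, amid what is visible of it).
The state is a dict: "time_s": time; "joints": joint angles; "qd": joint speeds; "joint_torque": joint torques, N m; "tcp_pos": TCP position; "eef_rot": TCP orientation; "contact_force": force on the tool from outside, world axes, zero at the start; "moment": the same for the moment, N m; "gripper_width": finger opening in m.
Only numpy, scipy, OpenCV 4.12 (cv2) and the standard library are available. Lean on these libraries where they do the work, as an engineer would, in place of code of your own. Each camera call takes 0.05 s, during which the arm holds its last target.

## Working session

There is one attempt and no reset: what is moved stays moved. The work goes in short steps, Python scripts to look and compute and a shell command to move; the robot and the scene stay as the last step left them, time stands still between calls to the robot, and variables do not carry over. Pictures are saved under pics/ and viewed, and the job is handed in when it is done.

```bash
mkdir -p pics; ls
python3 - <<'E'
from plant import r
import cv2,numpy as np
print(r.get_state())
print(r.hold_point_z)
for n in("side","top"):
    im=r.capture(n); cv2.imwrite(f"pics/{n}0.png",im[:,:,::-1]); p=r.camera_params(n); print(n,p)
E
```

```text
pics
{'time_s': 0.0, 'joints': array([-5.96953122e+01,  2.05914357e+01,  6.32506062e-01, -2.02550872e-02,
       -7.01397835e+01, -1.65065384e+01]), 'qd': array([-0.09869386, -0.08446951,  0.00272493,  0.04747285,  0.01488441,
        0.05795064]), 'joint_torque': array([ 4.61365380e-04, -5.82717669e+01,  2.93075502e+01,  6.99775457e+00,
        7.14180715e-03, -1.42519734e-04]), 'tcp_pos': array([ 0.16082289, -0.65501894,  0.22561267]), 'eef_rot': array([ 1.79899945e+02, -9.79326255e-03, -1.66208740e+02]), 'contact_force': array([0.42631396, 0.57771049, 0.20033409]), 'moment': array([ 0.04266933,  0.04710262, -0.02659064]), 'gripper_width': 0.08717411311058854}
0.0188
side {'vfov': 57.338554832001954, 'cx': 319.06372797413616, 'cy': 199.74633076164034, 'R': array([[-0.9358328 , -0.35236044, -0.00768701],
       [-0.19223485,  0.52859357, -0.82682199],
       [ 0.29540267, -0.77228943, -0.56241115]]), 't': array([0.56397371, 0.1813932 , 0.87284143])}
top {'vfov': 54.54039877943887, 'cx': 318.1441551898014, 'cy': 197.62615456739354, 'R': array([[ 0.00276049, -0.99991634,  0.01263688],
       [-0.99822704, -0.00350674, -0.05941776],
       [ 0.0594571 , -0.01245045, -0.99815321]]), 't': array([-0.02679093,  0.60282726,  0.99077587])}
```

View pics/top0.png

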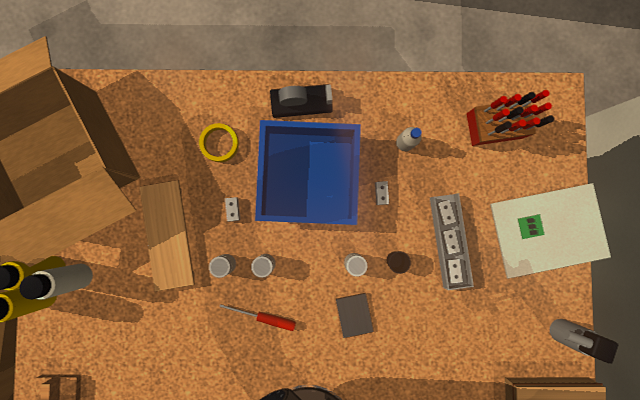

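View pics/side0.png

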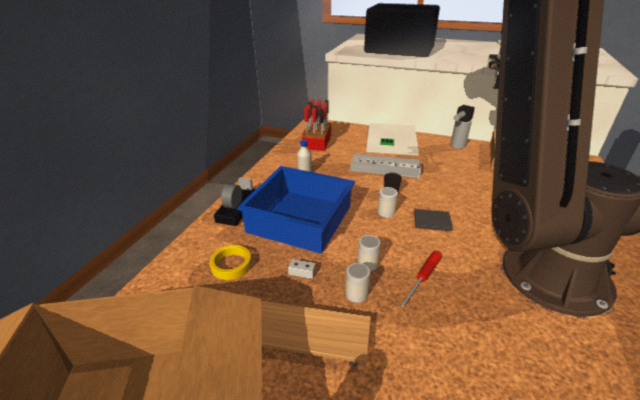

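```bash
cat > h.py <<'E'
from plant import r
import numpy as np,cv2
def cam(n):
    p=r.camera_params(n); f=200/np.tan(np.radians(p['vfov']/2)); return f,p['cx'],p['cy'],np.array(p['R']),np.array(p['t'])
def proj(n,X):
    f,cx,cy,R,t=cam(n); c=R@np.array(X,float)+t; return np.array([cx+f*c[0]/c[2],cy+f*c[1]/c[2]])
def ray(n,uv):
    f,cx,cy,R,t=cam(n); d=R.T@np.array([(uv[0]-cx)/f,(uv[1]-cy)/f,1]); return -R.T@t,d/np.linalg.norm(d)
def onz(n,uv,z):
    o,d=ray(n,uv); return o+d*(z-o[2])/d[2]
def tri(uvs,uvt):
    a,d=ray('side',uvs); b,e=ray('top',uvt)
    s,t=np.linalg.lstsq(np.stack([d,-e],1),b-a,rcond=None)[0]
    P,Q=a+s*d,b+t*e; return (P+Q)/2,np.linalg.norm(P-Q)
E
python3 - <<'E'
from h import *
np.set_printoptions(precision=3,suppress=True)
for n in['tray','offcut0','bin','shelf','can0','cup']:
    for c in('side','top'):
        print(n,c,[(np.round(d['xy'],1).tolist(),round(d['p'],2)) for d in r.recognise(n,c)])
E
```

```text
tray side [([382.5, 162.2], 0.76)]
tray top [([457.0, 239.7], 0.86), ([170.3, 234.9], 0.73)]
offcut0 side [([301.8, 269.4], 0.65), ([408.0, 165.1], 0.57)]
offcut0 top [([451.0, 240.9], 0.92), ([381.7, 191.2], 0.86), ([233.7, 210.3], 0.85), ([453.6, 273.0], 0.75), ([449.3, 211.4], 0.51), ([224.6, 265.2], 0.35)]
bin side [([298.4, 204.8], 0.89)]
bin top [([307.9, 176.6], 0.92), ([444.8, 212.0], 0.28), ([452.1, 271.5], 0.21)]
shelf side [([317.7, 330.3], 0.74)]
shelf top [([169.5, 233.3], 0.89)]
can0 side [([358.7, 283.0], 0.95), ([387.7, 201.0], 0.66), ([369.5, 249.8], 0.59), ([314.4, 330.2], 0.16)]
can0 top [([224.5, 268.0], 0.91), ([265.3, 267.2], 0.67), ([358.0, 264.8], 0.65)]
cup side [([395.1, 177.2], 0.55)]
cup top [([397.7, 262.9], 0.9)]
```

Run:
```python
from h import *
a=cv2.imread('pics/top0.png')
L=cv2.resize(a[185:300,420:485],None,fx=5,fy=5,interpolation=cv2.INTER_CUBIC)
M=cv2.resize(a[170:300,135:200],None,fx=4.4,fy=4.4,interpolation=cv2.INTER_CUBIC)
s=cv2.imread('pics/side0.png')
N=np.zeros((575,800,3),np.uint8)
N[:L.shape[0],:L.shape[1]]=L; N[:M.shape[0],330:330+M.shape[1]]=M
cv2.imwrite('pics/z1.png',N)
S=cv2.resize(s[145:185,340:430],None,fx=8,fy=8,interpolation=cv2.INTER_CUBIC);cv2.imwrite('pics/z2.png',S)
```

```text
(no output)
```

View pics/z1.png

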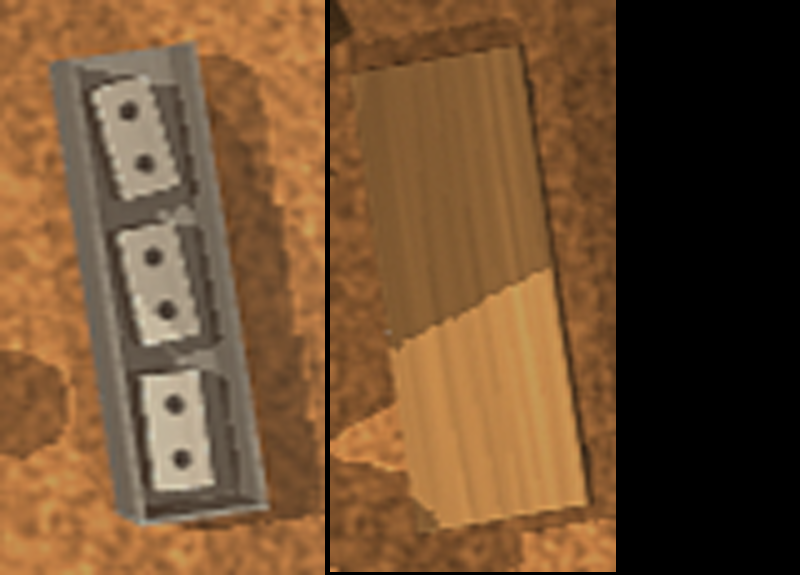

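View pics/z2.png

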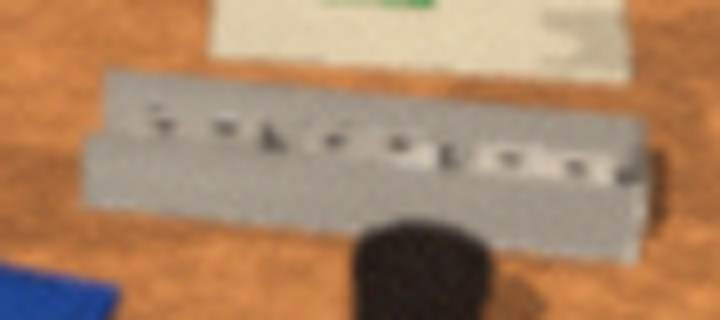

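Run:
```python
from h import *
from scipy.optimize import least_squares
np.set_printoptions(precision=4,suppress=True)
def rect(x,y,a,l,w,z):
    c,s=np.cos(a),np.sin(a)
    return [np.array([x+c*i*l/2-s*j*w/2,y+s*i*l/2+c*j*w/2,z]) for i,j in((1,1),(1,-1),(-1,-1),(-1,1))]
# tray: (+,left=+y),( +,-y)
obs=[((430,198),0,0.0),((459,193.6),1,.036),((473.6,286.6),2,.036),((445,289.4),3,0.0)]
f=lambda p:np.concatenate([proj('top',rect(*p,.24,.066,z)[i])-np.array(uv) for uv,i,z in obs])
s=least_squares(f,[.5,-.36,.1]);print('tray',s.x[:2],np.degrees(s.x[2]),s.fun)
o2=[((140.7,187),0),((178.2,179.5),1),((193.4,284.8),2)]
f=lambda p:np.concatenate([proj('top',rect(*p,.27,.1,.03)[i])-np.array(uv) for uv,i in o2])
q=least_squares(f,[.5,.36,.1]);print('shelf',q.x[:2],np.degrees(q.x[2]),q.fun)
# bin rim
o3=[((260,121.5),0),((360.5,125),1),((357.5,224.5),2),((256,221),3)]
f=lambda p:np.concatenate([proj('top',rect(*p,.246,.246,.09)[i])-np.array(uv) for uv,i in o3])
b=least_squares(f,[.6,0,0]);print('bin',b.x[:2],np.degrees(b.x[2]),b.fun)
print('offtri',tri((301.8,269.4),(232,210)))
for n,uvs,uvt in [('can',(358.7,283),(220,267)),('can',(369.5,252),(262,267)),('can',(387.7,202),(357,265)),('cup',(394,180),(398,262))]:
    print(n,*tri(uvs,uvt), onz('top',uvt,.072 if n=='can' else .06))
for uv in((231.5,209.5),(382.5,192)): print('off',onz('top',uv,.02))
for uv in((218,142),(410,139)): print(onz('top',uv,.02))
# overlay
a=cv2.imread('pics/top0.png');sd=cv2.imread('pics/side0.png')
for (p,l,w,zs) in ((s.x,.24,.066,(0,.036)),(q.x,.27,.1,(.03,)),(b.x,.246,.246,(.09,))):
  for z in zs:
    for im,n in((a,'top'),(sd,'side')):
        P=np.array([proj(n,X) for X in rect(*p,l,w,z)])
        cv2.polylines(im,[np.round(P*16).astype(int)],True,(0,255,0),1,cv2.LINE_AA,4)
cv2.imwrite('pics/ov_t.png',a);cv2.imwrite('pics/ov_s.png',sd)
```

```text
tray [ 0.4898 -0.3714] 8.35750962429238 [-0.363   0.1014  0.1233  0.0441  1.0033  0.6456 -0.8056 -0.8171]
shelf [0.5049 0.3602] 9.440241405966148 [-0.8705 -0.7768  0.5003  0.4996  0.3684  0.2652]
bin [ 0.6593 -0.0007] -1.7546576730398724 [-0.0729 -0.7809  0.1174 -0.6418  0.3761  0.6427 -0.4124  0.7288]
offtri (array([0.571 , 0.1997, 0.0113]), np.float64(0.0015694890229285587))
can [0.4261 0.2211 0.0399] 0.000557560876111911 [0.4302 0.2136 0.072 ]
can [0.4273 0.116  0.041 ] 0.0013618350559399 [0.4303 0.1118 0.072 ]
can [ 0.4318 -0.1237  0.0319] 0.0018578703667904515 [ 0.4354 -0.1195  0.072 ]
cup [ 0.4381 -0.2255  0.0482] 0.004599095824344474 [ 0.4416 -0.2224  0.06  ]
off [0.5713 0.1989 0.02  ]
off [ 0.6181 -0.1924  0.02  ]
[0.7473 0.2368 0.02  ]
[ 0.7579 -0.2658  0.02  ]
```

View pics/ov_t.png

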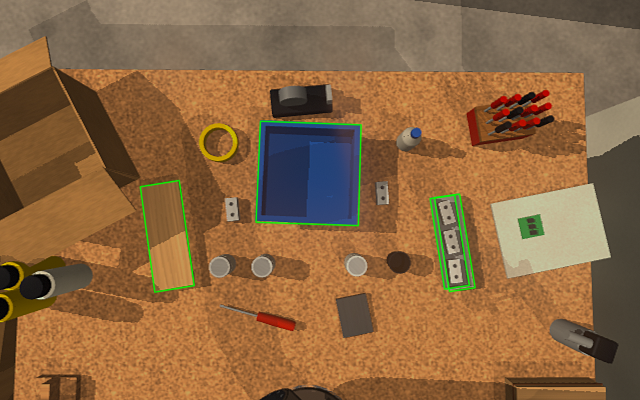

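View pics/ov_s.png

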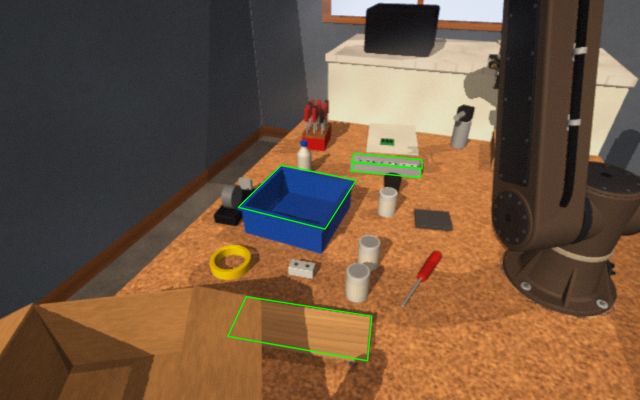

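```bash
cat >> h.py <<'E'
from scipy.spatial.transform import Rotation as Ro
def go(pos,rpy=None):
    s=r.get_state(); R=Ro.from_euler('xyz',s['eef_rot'],degrees=True)
    T=Ro.from_euler('xyz',rpy,degrees=True) if rpy is not None else R
    rv=(R.inv()*T).as_rotvec()
    d=np.array(pos)-s['tcp_pos']
    print('t',round(s['time_s'],2),'turn rad',np.round(rv,4),'| shift if turned first',np.round(T.inv().apply(d),4),'| shift before turn',np.round(R.inv().apply(d),4),'w',round(s['gripper_width'],4),'F',np.round(s['contact_force'],1))
def flap():
    pass
E
python3 - <<'E'
from h import *
go([.4898,-.3714,.10],[180,0,-171.64])
# box flap height
for a in((262,305),(200,287),(262,400)):
    print(tri(a,(134,210)))
print(tri((38,305),(47,38)))
E
```

```text
t 0.7 turn rad [-0.      0.      0.0949] | shift if turned first [-0.3667  0.2333  0.1266] | shift before turn [-0.3871  0.1975  0.1266] w 0.0875 F [ 0.2 -0.3  0.5]
(array([0.5636666 , 0.40356164, 0.11627719]), np.float64(0.0065822632269173995))
(array([0.60889115, 0.41799852, 0.15797683]), np.float64(0.1038772107105656))
(array([ 0.55618907,  0.48147416, -0.06443772]), np.float64(0.032568471596585456))
(array([0.92792832, 0.56846212, 0.16145269]), np.float64(0.05550851271581202))
```

```bash
python3 -m inch '0 0 0 0 0 0.095 1; -0.026 0.0167 0 0 0 0 1; -0.026 0.0167 0 0 0 0 1; -0.026 0.0167 0 0 0 0 1; -0.026 0.0167 0 0 0 0 1; -0.026 0.0167 0 0 0 0 1; -0.026 0.0167 0 0 0 0 1; -0.026 0.0167 0 0 0 0 1; -0.026 0.0167 0 0 0 0 1; -0.026 0.0167 0 0 0 0 1; -0.026 0.0167 0 0 0 0 1; -0.026 0.0167 0 0 0 0 1; -0.026 0.0167 0 0 0 0 1; -0.026 0.0167 0 0 0 0 1; -0.026 0.0167 0 0 0 0 1; 0 0 0.03 0 0 0 1; 0 0 0.03 0 0 0 1; 0 0 0.03 0 0 0 1; 0 0 0.03 0 0 0 1; 0 0 0 0 0 0 1' 40
python3 - <<'E'
from h import *
go([.4898,-.3714,.010],[180,0,-171.64])
im=r.capture('top');cv2.imwrite('pics/t1.png',im[:,:,::-1])
im2=r.capture('side');cv2.imwrite('pics/s1.png',im2[:,:,::-1])
E
```

```text
time_s: 2.37
tcp_pos: [0.4838, -0.3693, 0.1007]
eef_rot: [179.7, -0.4, -171.7]
contact_force: [-1.3, 0.4, -0.9]
gripper_width: 0.0875
t 2.37 turn rad [ 0.0057 -0.0074 -0.0011] | shift if turned first [-0.0057 -0.0029  0.0907] | shift before turn [-0.0063 -0.0034  0.0906] w 0.0875 F [-1.3  0.4 -0.9]
```

View pics/t1.png

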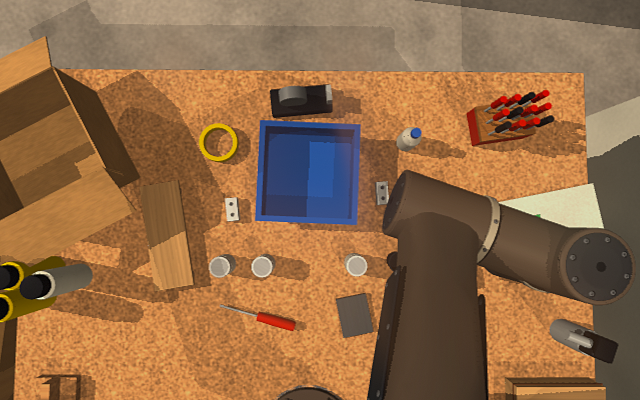

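View pics/s1.png

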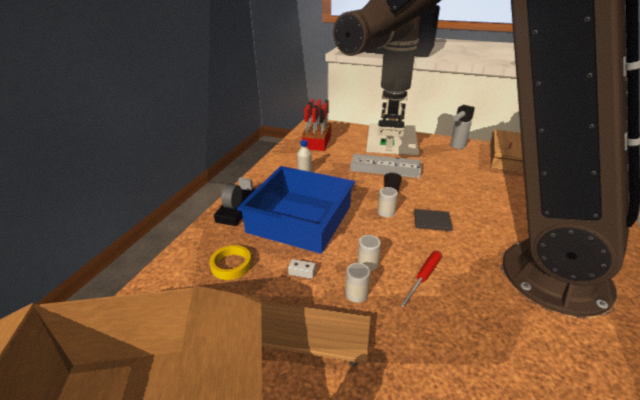

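```bash
python3 -m inch '-0.006 -0.003 0.01 0.006 -0.006 0 1; 0 0 0.02 0 0 0 1; 0 0 0.02 0 0 0 1; 0 0 0.02 0 0 0 1; 0 0 0.012 0 0 0 1; 0 0 0.008 0 0 0 1; 0 0 0 0 0 0 1; 0 0 0 0 0 0 1'
python3 - <<'E'
from h import *
go([.4898,-.3714,.010],[180,0,-171.64])
E
```

```text
time_s: 3.13
tcp_pos: [0.4948, -0.3743, 0.0177]
eef_rot: [-179.6, 0.4, -171.6]
contact_force: [0.4, 0.9, 0.4]
gripper_width: 0.0873
t 3.13 turn rad [-0.0069  0.0069  0.0002] | shift if turned first [0.0045 0.0036 0.0077] | shift before turn [0.0046 0.0036 0.0076] w 0.0873 F [0.4 0.9 0.4]
```

```bash
python3 -m inch '0.004 0.003 0.005 -0.006 0.006 0 1; 0 0 0.003 0 0 0 1; 0 0 0 0 0 0 1; 0 0 0 0 0 0 1; 0 0 0 0 0 0 1'
python3 - <<'E'
from h import *
go([.4898,-.3714,.010],[180,0,-171.64])
s=r.capture('side');cv2.imwrite('pics/s2.png',cv2.resize(s[60:200,330:470,::-1],None,fx=4,fy=4))
E
```

```text
time_s: 3.55
tcp_pos: [0.4899, -0.3716, 0.0088]
eef_rot: [-180.0, 0.0, -171.6]
contact_force: [-0.4, 1.1, 0.1]
gripper_width: 0.0876
t 3.55 turn rad [-0.0003  0.0004 -0.0001] | shift if turned first [ 0.      0.0002 -0.0012] | shift before turn [ 0.      0.0002 -0.0012] w 0.0876 F [-0.4  1.1  0.1]
```

View pics/s2.png

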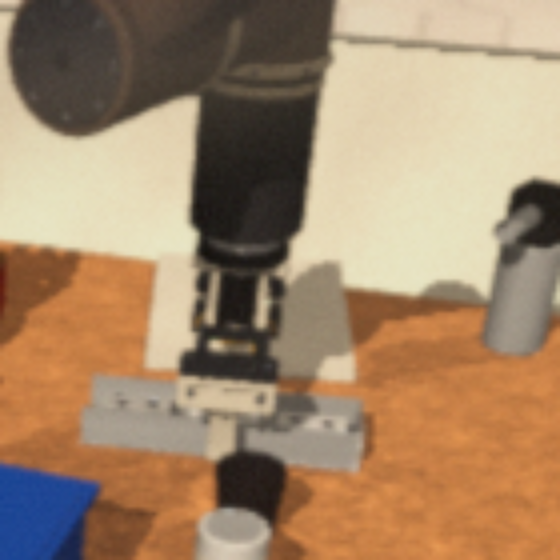

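```bash
python3 -m inch '0 0 0 0 0 0 0; 0 0 0 0 0 0 0; 0 0 0 0 0 0 0; 0 0 0 0 0 0 0; 0 0 0 0 0 0 0; 0 0 0 0 0 0 0; 0 0 0 0 0 0 0; 0 0 0 0 0 0 0; 0 0 0 0 0 0 0; 0 0 0 0 0 0 0' 55
python3 -m inch '0 0 -0.01 0 0 0 0; 0 0 -0.02 0 0 0 0; 0 0 -0.02 0 0 0 0; 0 0 -0.02 0 0 0 0; 0 0 -0.02 0 0 0 0; 0 0 -0.02 0 0 0 0; 0 0 -0.02 0 0 0 0; 0 0 -0.02 0 0 0 0; 0 0 -0.02 0 0 0 0; 0 0 -0.02 0 0 0 0; 0 0 -0.02 0 0 0 0; 0 0 -0.02 0 0 0 0; 0 0 -0.01 0 0 0 0; 0 0 -0.005 0 0 0 0; 0 0 0 0 0 0 0; 0 0 0 0 0 0 0'
python3 - <<'E'
from h import *
go([.51,0.0,.235],[180,0,-180])
for n in('side','top'):
  s=r.capture(n);cv2.imwrite(f'pics/{n}3.png',s[:,:,::-1])
E
```

```text
time_s: 4.43
tcp_pos: [0.4897, -0.3713, 0.0086]
eef_rot: [180.0, 0.0, -171.7]
contact_force: [0.5, 3.0, 2.1]
gripper_width: 0.066
time_s: 5.77
tcp_pos: [0.4891, -0.371, 0.2522]
eef_rot: [179.9, -0.1, -171.7]
contact_force: [-0.2, 0.6, -8.0]
gripper_width: 0.0657
t 5.77 turn rad [ 0.0013 -0.0014  0.1456] | shift if turned first [-0.0209  0.371   0.0172] | shift before turn [-0.0745  0.364   0.0176] w 0.0657 F [-0.2  0.6 -8. ]
```

View pics/side3.png

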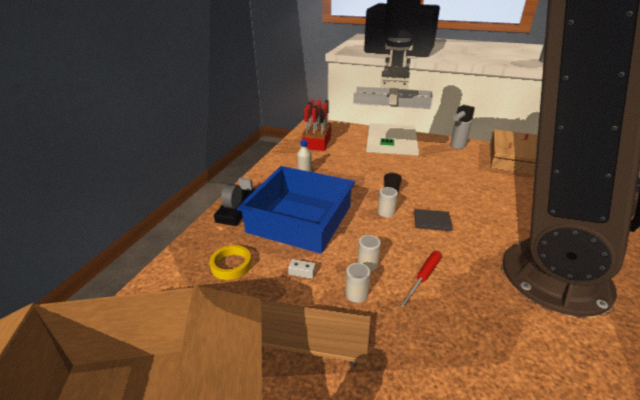

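```bash
python3 -m inch '0 0 0 0 0 0.03 0; 0 0 0 0 0 0.06 0; 0 0.005 0 0 0 0.03 0; 0 0.01 0 0 0 0.025 0; 0 0.015 0 0 0 0 0; 0 0.02 0 0 0 0 0; 0 0.024 0 0 0 0 0; 0 0.025 0 0 0 0 0; 0 0.026 0 0 0 0 0; 0 0.026 0 0 0 0 0; 0 0.026 0 0 0 0 0; 0 0.026 0 0 0 0 0; 0 0.026 0 0 0 0 0; 0 0.026 0 0 0 0 0; 0 0.026 0 0 0 0 0; 0 0.026 0 0 0 0 0; 0 0.02 0 0 0 0 0; 0 0.015 0 0 0 0 0; 0 0.01 0 0 0 0 0; 0 0.006 0 0 0 0 0'
python3 -m inch '0 0.003 0 0 0 0 0; -0.005 0.002 0.004 0 0 0 0; -0.008 0.004 0.004 0 0 0 0; -0.005 0.003 0.006 0 0 0 0; 0 0 0.003 0 0 0 0; 0 0 0 0 0 0 0; 0 0 0 0 0 0 0; 0 0 0 0 0 0 0'
python3 - <<'E'
from h import *
go([.515,0.0,.235],[180,0,-180])
print(r.get_state()['joints'])
for n in('side','top'):
  s=r.capture(n);cv2.imwrite(f'pics/{n}4.png',s[:,:,::-1])
E
```

```text
time_s: 7.53
tcp_pos: [0.4885, -0.0125, 0.2528]
eef_rot: [-180.0, -0.1, -179.9]
contact_force: [-0.6, -0.2, -7.2]
gripper_width: 0.0656
time_s: 8.2
tcp_pos: [0.5068, -0.0018, 0.2365]
eef_rot: [-180.0, -0.0, -180.0]
contact_force: [0.5, 0.4, -5.9]
gripper_width: 0.0655
t 8.2 turn rad [-0.0002 -0.0003  0.0005] | shift if turned first [-0.0082  0.0018  0.0015] | shift before turn [-0.0082  0.0018  0.0015] w 0.0655 F [ 0.5  0.4 -5.9]
[ 2.20451918e+01  4.17418134e+00 -1.92497281e+01  7.37009404e-03
 -6.65975313e+01 -1.12020472e+02]
```

View pics/side4.png

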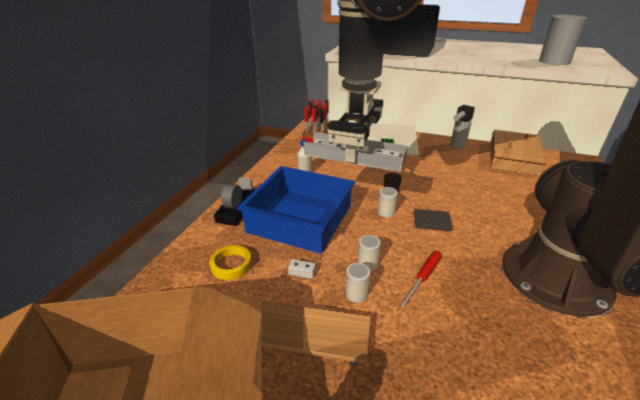

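View pics/top4.png

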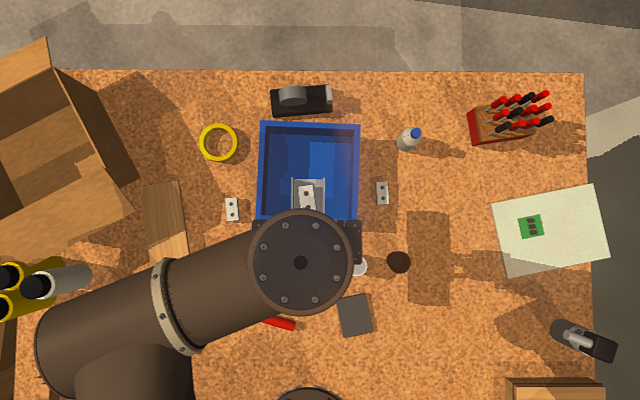

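```bash
python3 -m inch '-0.006 0 0 0 0 0 0; -0.006 0.001 0 0 0 0 0; 0 0 0 0 0.04 0 0; 0 0 0 0 0.06 0 0; 0 0 0 0 0.06 0 0; 0 0 0 0 0.06 0 0; 0 0 0 0 0.06 0 0; 0 0 0 0 0.06 0 0; 0 0 0 0 0.06 0 0; 0 0 0 0 0.06 0 0; 0 0 0 0 0.06 0 0; 0 0 0 0 0 0 0; 0 0 0 0 0 0 0' 60
python3 - <<'E'
from h import *
go([.515,0.0,.235],[180,0,-180])
print(r.get_state()['joints'])
for n in('side','top'):
  s=r.capture(n);cv2.imwrite(f'pics/{n}5.png',s[:,:,::-1])
E
```

```text
time_s: 9.38
tcp_pos: [0.5204, -0.0004, 0.2349]
eef_rot: [-180.0, -29.8, 180.0]
contact_force: [-0.1, -0.1, -6.6]
gripper_width: 0.0653
t 9.38 turn rad [-4.000e-04 -5.195e-01  1.000e-04] | shift if turned first [ 0.0054  0.0004 -0.0001] | shift before turn [0.0047 0.0004 0.0025] w 0.0653 F [-0.1 -0.1 -6.6]
[  15.55236289   25.01835572    5.26854115   -7.72432945  -99.02410124
 -104.80164313]
```

View pics/side5.png

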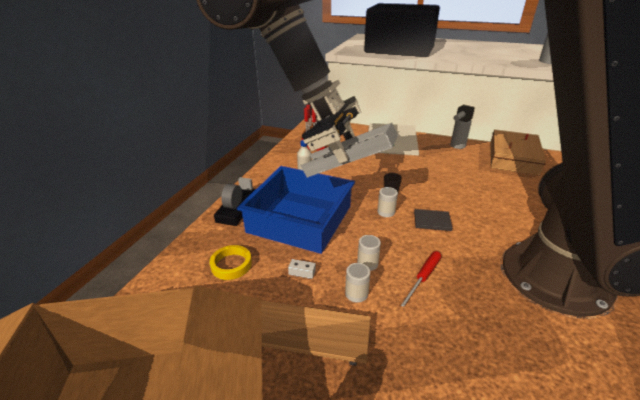

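View pics/top5.png

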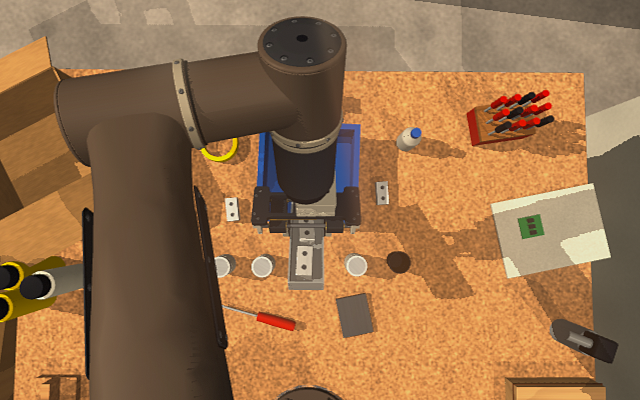

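```bash
python3 -m inch '0 0 0 0 0.06 0 0; 0 0 0 0 0.06 0 0; 0 0 0 0 0.06 0 0; 0 0 0 0 0.06 0 0; 0 0 0 0 0.06 0 0; 0 0 0 0 0 0 0; 0 0 0 0 0 0 0; 0 0 0 0 0 0 0; 0 0 0 0 0 0 0; 0 0 0 0 0 0 0; 0 0 0 0 0 0 0; 0 0 0 0 0 0 0; 0 0 0 0 0 0 0' 60
python3 - <<'E'
from h import *
go([.515,0.0,.235],[180,0,-180])
print(r.get_state()['joints'])
for n in('side','top'):
  s=r.capture(n);cv2.imwrite(f'pics/{n}6.png',s[:,:,::-1])
E
```

```text
time_s: 10.57
tcp_pos: [0.5188, -0.0004, 0.2369]
eef_rot: [180.0, -46.9, -179.9]
contact_force: [-0.1, -0.4, -3.1]
gripper_width: 0.0656
t 10.57 turn rad [-2.00e-04 -8.19e-01  9.00e-04] | shift if turned first [0.0038 0.0004 0.0019] | shift before turn [0.0012 0.0004 0.0041] w 0.0656 F [-0.1 -0.4 -3.1]
[  13.68311394   35.50668617   15.45337572  -11.01598375 -115.63343614
 -104.21397162]
```

View pics/side6.png

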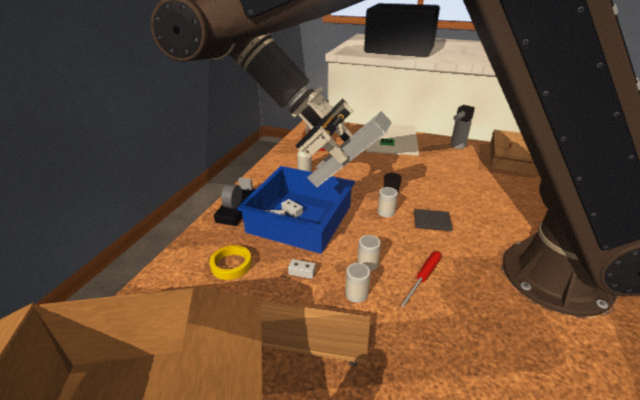

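View pics/top6.png

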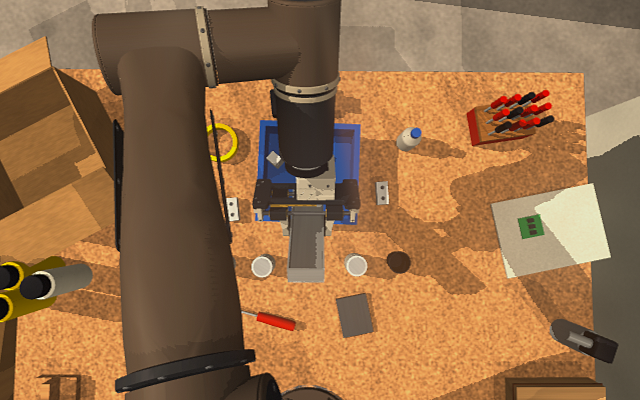

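```bash
python3 -m inch '0 0 0 0 -0.06 0 0; 0 0 0 0 -0.09 0 0; 0 0 0 0 -0.09 0 0; 0 0 0 0 -0.09 0 0; 0 0 0 0 -0.09 0 0; 0 0 0 0 -0.09 0 0; 0 0 0 0 -0.09 0 0; 0 0 0 0 -0.09 0 0; 0 0 0 0 -0.09 0 0; 0 0 0 0 -0.04 0 0; 0 0 0 0 0 0 0; 0 0 0 0 0 0 0; 0 0 0 0 0 0 0'
python3 - <<'E'
from h import *
go([.49,-.371,.25],[180,0,-171.7])
for n in('side','top'):
  s=r.capture(n);cv2.imwrite(f'pics/{n}7.png',s[:,:,::-1])
E
```

```text
time_s: 11.75
tcp_pos: [0.5188, -0.0004, 0.2366]
eef_rot: [-180.0, -0.1, -179.9]
contact_force: [0.8, -0.1, -4.3]
gripper_width: 0.0656
t 11.75 turn rad [-1.000e-04 -1.500e-03 -1.439e-01] | shift if turned first [ 0.082  -0.3625 -0.0134] | shift before turn [ 0.0292 -0.3706 -0.0133] w 0.0656 F [ 0.8 -0.1 -4.3]
```

View pics/side7.png

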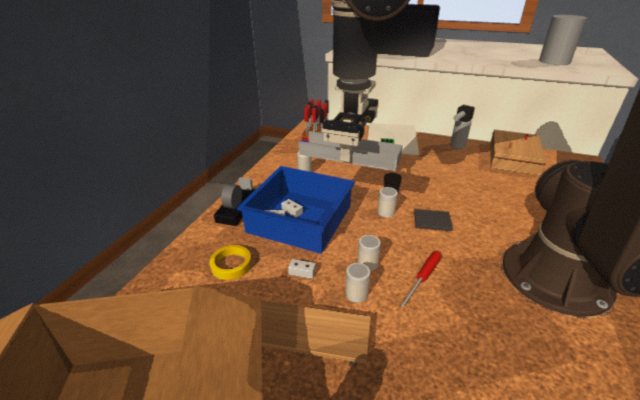

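View pics/top7.png

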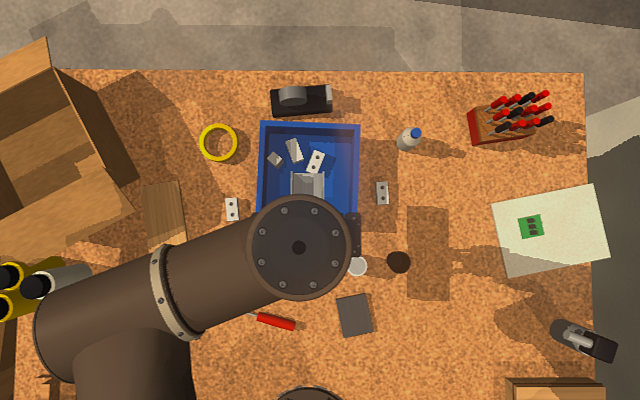

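```bash
python3 -m inch '0 0 0 0 0 -0.072 0; 0 0 0 0 0 -0.072 0; 0.0041 -0.0181 0 0 0 0 0; 0.0054 -0.0242 0 0 0 0 0; 0.0054 -0.0242 0 0 0 0 0; 0.0054 -0.0242 0 0 0 0 0; 0.0054 -0.0242 0 0 0 0 0; 0.0054 -0.0242 0 0 0 0 0; 0.0054 -0.0242 0 0 0 0 0; 0.0054 -0.0242 0 0 0 0 0; 0.0054 -0.0242 0 0 0 0 0; 0.0054 -0.0242 0 0 0 0 0; 0.0054 -0.0242 0 0 0 0 0; 0.0054 -0.0242 0 0 0 0 0; 0.0054 -0.0242 0 0 0 0 0; 0.0054 -0.0242 0 0 0 0 0; 0.0054 -0.0242 0 0 0 0 0; 0.0027 -0.0121 0 0 0 0 0; 0 0 0 0 0 0 0; 0 0 0 0 0 0 0'
python3 -m inch '0 0 0.02 0 0 0 0; 0 0 0.03 0 0 0 0; 0 0 0.03 0 0 0 0; 0 0 0.03 0 0 0 0; 0 0 0.03 0 0 0 0; 0 0 0.03 0 0 0 0; 0 0 0.02 0 0 0 0; 0 0 0.01 0 0 0 0; 0 0 0.008 0 0 0 0; 0 0 0 0 0 0 0; 0 0 0 0 0 0 0; 0 0 0 0 0 0 0'
python3 - <<'E'
from h import *
go([.49,-.371,.0086],[180,0,-171.7])
E
```

```text
time_s: 13.52
tcp_pos: [0.4904, -0.3781, 0.2351]
eef_rot: [179.9, -0.1, -171.8]
contact_force: [0.9, 0.5, -3.8]
gripper_width: 0.0658
time_s: 14.52
tcp_pos: [0.4917, -0.3778, 0.0301]
eef_rot: [-179.9, 0.1, -171.7]
contact_force: [-0.1, -0.1, -2.2]
gripper_width: 0.0659
t 14.52 turn rad [-0.0014  0.002   0.0004] | shift if turned first [0.0007 0.007  0.0215] | shift before turn [0.0008 0.007  0.0215] w 0.0659 F [-0.1 -0.1 -2.2]
```

```bash
python3 -m inch '0 0.003 0.01 0 0 0 0; 0 0.003 0.007 0 0 0 0; 0 0 0.003 0 0 0 0; 0 0 0.001 0 0 0 0; 0 0 0 0 0 0 0; 0 0 0 0 0 0 1; 0 0 0 0 0 0 1; 0 0 0 0 0 0 1; 0 0 0 0 0 0 1; 0 0 0 0 0 0 1; 0 0 0 0 0 0 1; 0 0 0 0 0 0 1' 
python3 -m inch '0 0 -0.02 0 0 0 1; 0 0 -0.03 0 0 0 1; 0 0 -0.03 0 0 0 1; 0 0 -0.03 0 0 0 1; 0 0 -0.03 0 0 0 1; 0 0 -0.02 0 0 0 1; 0 0 0 0 0 0 1; 0 0 0 0 0 0 1'
python3 - <<'E'
from h import *
go([.618,-.1924,.15],[180,0,-171.7])
for n in('side','top'):
  s=r.capture(n);cv2.imwrite(f'pics/{n}8.png',s[:,:,::-1])
  print([(np.round(d['xy'],1).tolist(),round(d['p'],2)) for d in r.recognise('offcut3',n)])
t=cv2.imread('pics/top8.png')
cv2.imwrite('pics/z8.png',cv2.resize(np.hstack([t[180:225,210:255],t[170:215,360:405]]),None,fx=8,fy=8,interpolation=cv2.INTER_CUBIC))
E
```

```text
time_s: 15.52
tcp_pos: [0.4897, -0.3716, 0.0074]
eef_rot: [180.0, -0.0, -171.7]
contact_force: [0.6, 0.2, -0.3]
gripper_width: 0.0876
time_s: 16.18
tcp_pos: [0.4904, -0.3718, 0.169]
eef_rot: [-179.9, 0.2, -171.7]
contact_force: [0.1, -0.2, -0.4]
gripper_width: 0.0875
t 16.18 turn rad [-0.0014  0.0028 -0.0001] | shift if turned first [-0.1522  0.1591  0.019 ] | shift before turn [-0.1521  0.1591  0.0192] w 0.0875 F [ 0.1 -0.2 -0.4]
[([301.2, 268.4], 0.9), ([293.0, 207.5], 0.5)]
[([315.6, 162.8], 0.72), ([380.9, 194.2], 0.69), ([277.4, 161.6], 0.65), ([293.0, 149.7], 0.56), ([234.7, 208.1], 0.51)]
```

View pics/top8.png

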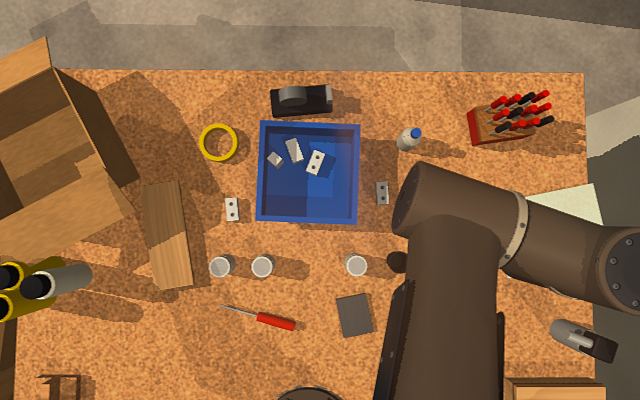

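View pics/z8.png

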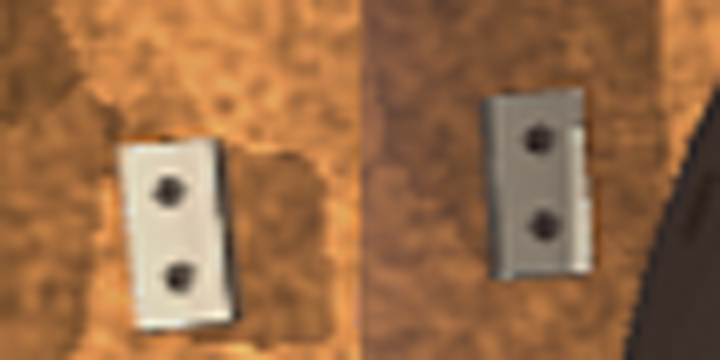

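View pics/side8.png

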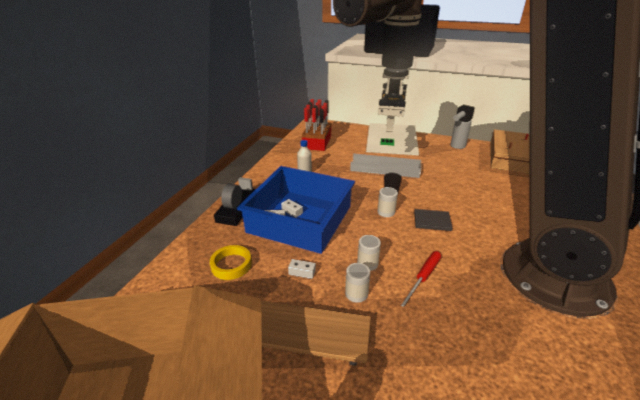

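Run:
```python
from h import *
for a,b in(((231.1,203.6),(232.4,214.5)),((382.25,187.1),(383,198))):
    A,B=onz('top',a,.025),onz('top',b,.025); d=A-B
    print((A+B)/2,np.degrees(np.arctan2(d[1],d[0])),np.linalg.norm(d))
    y=np.degrees(np.arctan2(d[1],d[0]))-90
    go([*((A+B)/2)[:2],.12],[180,0,y])
```

```text
[0.57230918 0.19721481 0.025     ] 7.685692093474813 0.028263114071124848
t 16.38 turn rad [ 2.5000e-03 -5.0000e-04 -1.5603e+00] | shift if turned first [-0.5522 -0.1586  0.0461] | shift before turn [-0.1645  0.5504  0.0465] w 0.0879 F [ 0.3 -0.3 -0. ]
[ 0.61626539 -0.19178822  0.025     ] 3.5283491487510306 0.02834946145473243
t 16.38 turn rad [ 2.5000e-03 -6.0000e-04 -1.4878e+00] | shift if turned first [-0.1712 -0.1381  0.0461] | shift before turn [-0.1519  0.1591  0.046 ] w 0.0879 F [ 0.3 -0.3 -0. ]
```

```bash
python3 -m inch '0 0 0 0 0 -0.124 1; 0 0 0 0 0 -0.124 1; 0 0 0 0 0 -0.124 1; 0 0 0 0 0 -0.124 1; 0 0 0 0 0 -0.124 1; 0 0 0 0 0 -0.124 1; 0 0 0 0 0 -0.124 1; 0 0 0 0 0 -0.124 1; 0 0 0 0 0 -0.124 1; 0 0 0 0 0 -0.124 1; 0 0 0 0 0 -0.124 1; 0 0 0 0 0 -0.124 1; 0 0 0 0 0 0 1'
python3 -m inch '-0.0214 -0.0173 0 0 0 0 1; -0.0214 -0.0173 0 0 0 0 1; -0.0214 -0.0173 0 0 0 0 1; -0.0214 -0.0173 0 0 0 0 1; -0.0214 -0.0173 0 0 0 0 1; -0.0214 -0.0173 0 0 0 0 1; -0.0214 -0.0173 0 0 0 0 1; -0.0214 -0.0173 0 0 0 0 1; 0 0 0.02 0 0 0 1; 0 0 0.026 0 0 0 1; 0 0 0 0 0 0 1; 0 0 0 0 0 0 1; 0 0 0 0 0 0 1; 0 0 0 0 0 0 1'
python3 - <<'E'
from h import *
go([.6163,-.1918,.006],[180,0,-86.5])
print(r.get_state()['joints'])
for n in('side','top'):
  s=r.capture(n);cv2.imwrite(f'pics/{n}9.png',s[:,:,::-1])
E
```

```text
time_s: 17.47
tcp_pos: [0.4893, -0.3713, 0.1663]
eef_rot: [179.9, 0.1, -86.1]
contact_force: [0.4, 0.2, -0.1]
gripper_width: 0.0877
time_s: 18.63
tcp_pos: [0.618, -0.1926, 0.123]
eef_rot: [-179.9, -0.0, -86.5]
contact_force: [-0.0, -0.1, 0.4]
gripper_width: 0.0876
t 18.63 turn rad [-0.0018 -0.0006 -0.0005] | shift if turned first [-0.0009  0.0016  0.117 ] | shift before turn [-0.001   0.0018  0.117 ] w 0.0876 F [-0.  -0.1  0.4]
[-5.84971942e-02  2.24311951e+01 -1.07825006e+01  3.40963913e-02
 -5.66823945e+01  3.51186188e+00]
```

View pics/side9.png

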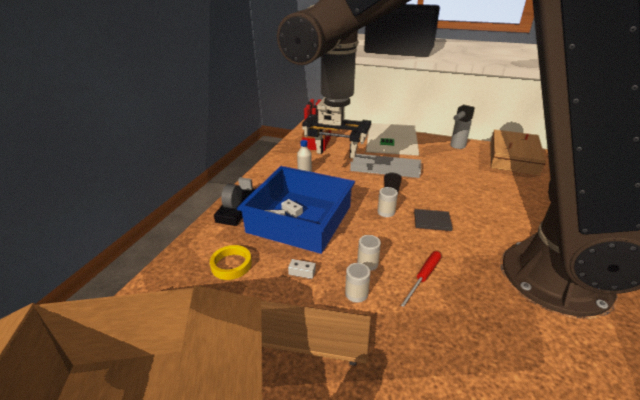

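View pics/top9.png

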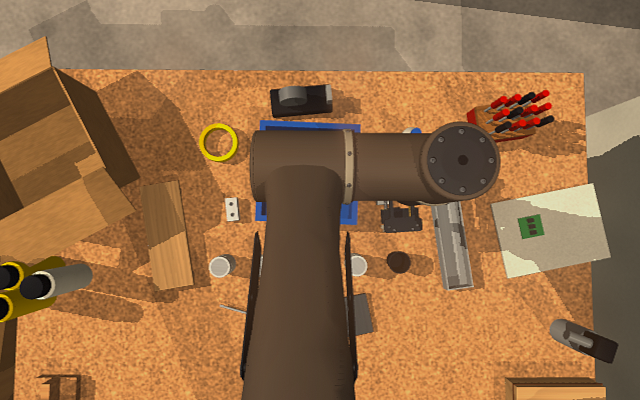

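```bash
python3 -m inch '-0.001 0.0017 0.02 0 0 0 1; 0 0 0.025 0 0 0 1; 0 0 0.025 0 0 0 1; 0 0 0.02 0 0 0 1; 0 0 0.012 0 0 0 1; 0 0 0.008 0 0 0 1; 0 0 0.005 0 0 0 1; 0 0 0 0 0 0 1; 0 0 0 0 0 0 1; 0 0 0 0 0 0 0; 0 0 0 0 0 0 0; 0 0 0 0 0 0 0; 0 0 0 0 0 0 0; 0 0 0 0 0 0 0; 0 0 0 0 0 0 0; 0 0 0 0 0 0 0; 0 0 0 0 0 0 0' 35
python3 -m inch '0 0 -0.01 0 0 0 0; 0 0 -0.02 0 0 0 0; 0 0 -0.025 0 0 0 0; 0 0 -0.025 0 0 0 0; 0 0 -0.025 0 0 0 0; 0 0 -0.025 0 0 0 0; 0 0 -0.015 0 0 0 0; 0 0 0 0 0 0 0; 0 0 0 0 0 0 0; 0 0 0 0 0 0 0'
python3 - <<'E'
from h import *
go([.62,-.04,.15])
E
```

```text
time_s: 20.15
tcp_pos: [0.6157, -0.1912, 0.0069]
eef_rot: [-180.0, -0.0, -86.4]
contact_force: [-0.2, 0.6, 4.5]
gripper_width: 0.0598
time_s: 20.98
tcp_pos: [0.6146, -0.191, 0.1508]
eef_rot: [179.9, 0.0, -86.5]
contact_force: [0.8, 0.3, -1.5]
gripper_width: 0.0597
t 20.98 turn rad [0. 0. 0.] | shift if turned first [-0.1504 -0.0147  0.0008] | shift before turn [-0.1504 -0.0147  0.0008] w 0.0597 F [ 0.8  0.3 -1.5]
```

```bash
python3 -m inch '-0.015 -0.002 0 0 0 0 0; -0.025 -0.004 0 0 0 0 0; -0.025 -0.004 0 0 0 0 0; -0.025 -0.004 0 0 0 0 0; -0.025 -0.004 0 0 0 0 0; -0.02 -0.004 0 0 0 0 0; -0.015 0 0 0 0 0 0; 0 0 0.015 0 0 0 0; 0 0 0.03 0 0 0 0; 0 0 0.03 0 0 0 0; 0 0 0.015 0 0 0 0; 0 0 0 0 0 0 0; 0 0 0 0 0 0 0; 0 0 0 0 0 0 1; 0 0 0 0 0 0 1; 0 0 0 0 0 0 1; 0 0 0 0 0 0 1; 0 0 0 0 0 0 1'
python3 -m inch '0 0 -0.01 0 0 0 1; 0 0 -0.02 0 0 0 1; 0 0 -0.03 0 0 0 1; 0 0 -0.03 0 0 0 1; 0 0 -0.01 0 0 0 1; 0 0 0 0 0 0 1; 0 0 0 0 0 0 1'
python3 - <<'E'
from h import *
go([.5723,.1972,.15],[180,0,-82.3])
for n in('side','top'):
  s=r.capture(n);cv2.imwrite(f'pics/{n}10.png',s[:,:,::-1])
E
```

```text
time_s: 22.48
tcp_pos: [0.6286, -0.0401, 0.0625]
eef_rot: [-179.9, 0.0, -86.4]
contact_force: [-0.2, -0.1, -0.0]
gripper_width: 0.0851
time_s: 23.07
tcp_pos: [0.6284, -0.04, 0.1629]
eef_rot: [-179.9, 0.0, -86.5]
contact_force: [-0.9, -0.4, -0.7]
gripper_width: 0.0877
t 23.07 turn rad [-0.0023  0.0005 -0.0725] | shift if turned first [-0.2426  0.0239  0.0129] | shift before turn [-0.2402  0.0414  0.0129] w 0.0877 F [-0.9 -0.4 -0.7]
```

View pics/side10.png

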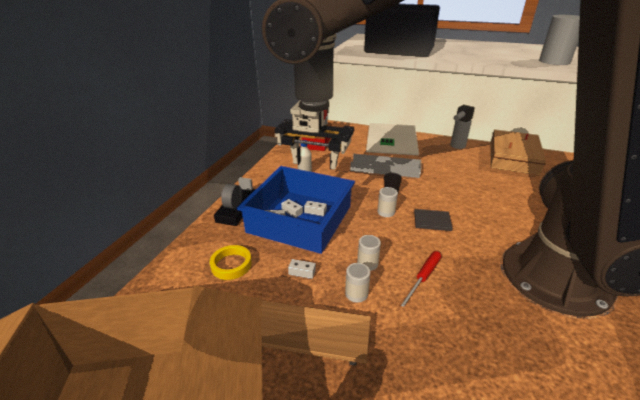

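View pics/top10.png

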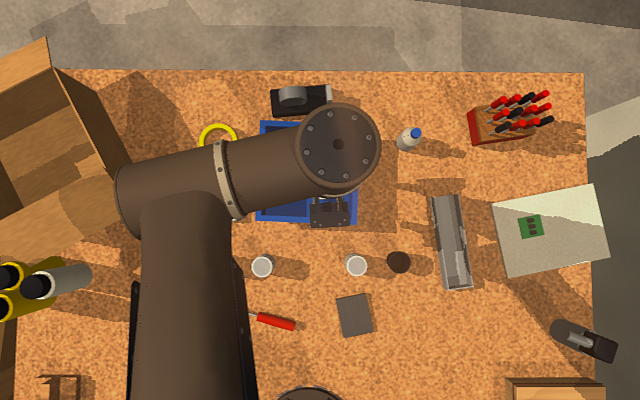

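```bash
python3 -m inch '0 0 0 0 0 -0.0725 1; -0.027 0.00266 0 0 0 0 1; -0.027 0.00266 0 0 0 0 1; -0.027 0.00266 0 0 0 0 1; -0.027 0.00266 0 0 0 0 1; -0.027 0.00266 0 0 0 0 1; -0.027 0.00266 0 0 0 0 1; -0.027 0.00266 0 0 0 0 1; -0.027 0.00266 0 0 0 0 1; -0.027 0.00266 0 0 0 0 1; 0 0 0.02 0 0 0 1; 0 0 0.02 0 0 0 1; 0 0 0 0 0 0 1; 0 0 0 0 0 0 1; 0 0 0 0 0 0 1; 0 0 0 0 0 0 1'
python3 - <<'E'
from h import *
go([.5723,.1972,.006],[180,0,-82.3])
s=r.capture('side');cv2.imwrite('pics/side11.png',s[:,:,::-1])
E
```

```text
time_s: 24.5
tcp_pos: [0.5725, 0.1974, 0.1225]
eef_rot: [-179.9, 0.0, -82.3]
contact_force: [0.1, 0.0, 0.2]
gripper_width: 0.0876
t 24.5 turn rad [-0.0011  0.0002 -0.0002] | shift if turned first [0.0002 0.0002 0.1165] | shift before turn [0.0002 0.0004 0.1165] w 0.0876 F [0.1 0.  0.2]
```

View pics/side11.png

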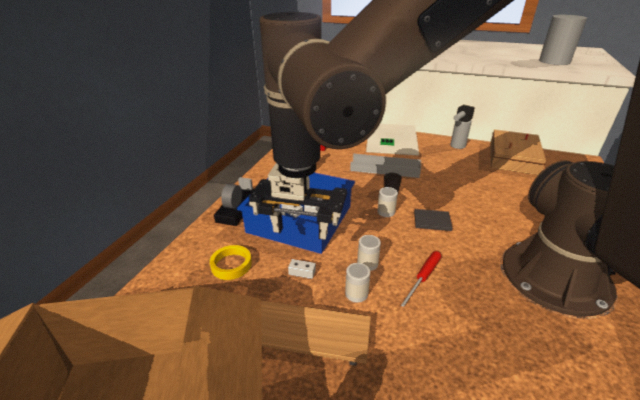

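```bash
python3 -m inch '0 0 0.02 0 0 0 1; 0 0 0.025 0 0 0 1; 0 0 0.025 0 0 0 1; 0 0 0.02 0 0 0 1; 0 0 0.012 0 0 0 1; 0 0 0.008 0 0 0 1; 0 0 0.006 0 0 0 1; 0 0 0 0 0 0 1; 0 0 0 0 0 0 1; 0 0 0 0 0 0 0; 0 0 0 0 0 0 0; 0 0 0 0 0 0 0; 0 0 0 0 0 0 0; 0 0 0 0 0 0 0; 0 0 0 0 0 0 0; 0 0 0 0 0 0 0; 0 0 0 0 0 0 0' 35
python3 -m inch '0 0 -0.01 0 0 0 0; 0 0 -0.02 0 0 0 0; 0 0 -0.025 0 0 0 0; 0 0 -0.025 0 0 0 0; 0 0 -0.025 0 0 0 0; 0 0 -0.025 0 0 0 0; 0 0 -0.015 0 0 0 0; 0 0 0 0 0 0 0; 0 0 0 0 0 0 0; 0 0 0 0 0 0 0'
python3 - <<'E'
from h import *
go([.635,.05,.15])
E
```

```text
time_s: 25.97
tcp_pos: [0.5721, 0.1976, 0.0059]
eef_rot: [-180.0, 0.0, -82.3]
contact_force: [-0.8, 0.6, 5.3]
gripper_width: 0.0597
time_s: 26.8
tcp_pos: [0.5711, 0.1971, 0.1498]
eef_rot: [179.9, -0.0, -82.3]
contact_force: [-0.0, -0.5, -2.1]
gripper_width: 0.0598
t 26.8 turn rad [0. 0. 0.] | shift if turned first [ 0.1544 -0.0437 -0.0002] | shift before turn [ 0.1544 -0.0437 -0.0002] w 0.0598 F [-0.  -0.5 -2.1]
```

```bash
python3 -m inch '0.015 -0.004 0 0 0 0 0; 0.025 -0.007 0 0 0 0 0; 0.025 -0.007 0 0 0 0 0; 0.025 -0.008 0 0 0 0 0; 0.025 -0.007 0 0 0 0 0; 0.025 -0.007 0 0 0 0 0; 0.015 -0.004 0 0 0 0 0; 0 0 0.015 0 0 0 0; 0 0 0.03 0 0 0 0; 0 0 0.03 0 0 0 0; 0 0 0.01 0 0 0 0; 0 0 0 0 0 0 0; 0 0 0 0 0 0 0; 0 0 0 0 0 0 1; 0 0 0 0 0 0 1; 0 0 0 0 0 0 1; 0 0 0 0 0 0 1; 0 0 0 0 0 0 1'
python3 -m inch '0 0 -0.01 0 0 0 1; 0 0 -0.02 0 0 0 1; 0 0 -0.03 0 0 0 1; 0 0 -0.03 0 0 0 1; 0 0 -0.02 0 0 0 1; 0 0 0 0 0 0 1; 0 0 0 0 0 0 1'
python3 - <<'E'
from h import *
go([.452,-.377,.17],[180,0,-171.6])
for n in('side','top'):
  s=r.capture(n);cv2.imwrite(f'pics/{n}12.png',s[:,:,::-1])
a=cv2.imread('pics/top12.png')
L=cv2.resize(a[185:300,420:485],None,fx=5,fy=5,interpolation=cv2.INTER_CUBIC);cv2.imwrite('pics/z12.png',L)
E
```

```text
time_s: 28.3
tcp_pos: [0.6366, 0.05, 0.0665]
eef_rot: [-179.9, 0.0, -82.3]
contact_force: [0.1, 0.2, -0.1]
gripper_width: 0.0856
time_s: 28.88
tcp_pos: [0.637, 0.0501, 0.178]
eef_rot: [-179.8, 0.1, -82.3]
contact_force: [0.0, 0.3, -0.6]
gripper_width: 0.0876
t 28.88 turn rad [-0.0024  0.0037  1.5588] | shift if turned first [ 0.2454 -0.3955  0.008 ] | shift before turn [0.3984 0.2407 0.0067] w 0.0876 F [ 0.   0.3 -0.6]
```

View pics/side12.png

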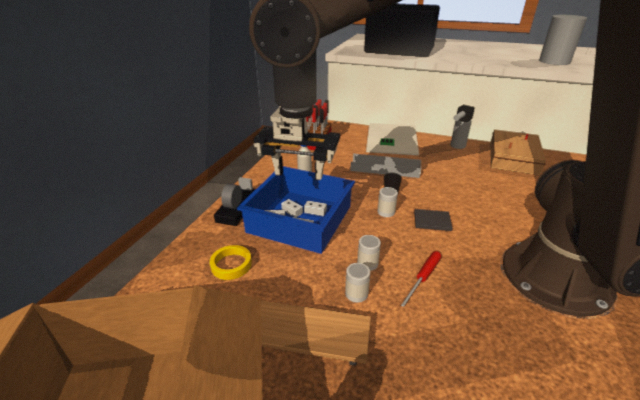

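View pics/z12.png

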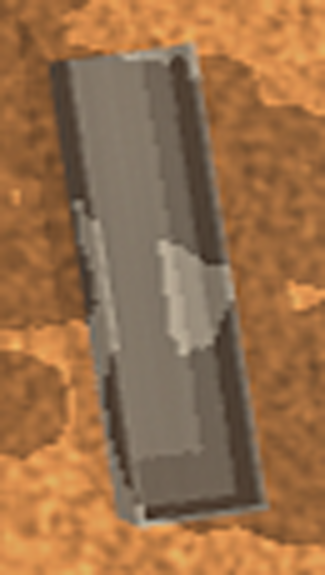

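```bash
python3 -m inch '0 0 0 0 0 0.12 1; 0 0 0 0 0 0.12 1; 0 0 0 0 0 0.12 1; 0 0 0 0 0 0.12 1; 0 0 0 0 0 0.12 1; 0 0 0 0 0 0.12 1; 0 0 0 0 0 0.12 1; 0 0 0 0 0 0.12 1; 0 0 0 0 0 0.12 1; 0 0 0 0 0 0.12 1; 0 0 0 0 0 0.12 1; 0 0 0 0 0 0.12 1; 0 0 0 0 0 0.119 1; 0 0 0 0 0 0 1; 0 0 0 0 0 0 1'
python3 -m inch '0.01444 -0.02326 0 0 0 0 1; 0.01444 -0.02326 0 0 0 0 1; 0.01444 -0.02326 0 0 0 0 1; 0.01444 -0.02326 0 0 0 0 1; 0.01444 -0.02326 0 0 0 0 1; 0.01444 -0.02326 0 0 0 0 1; 0.01444 -0.02326 0 0 0 0 1; 0.01444 -0.02326 0 0 0 0 1; 0.01444 -0.02326 0 0 0 0 1; 0.01444 -0.02326 0 0 0 0 1; 0.01444 -0.02326 0 0 0 0 1; 0.01444 -0.02326 0 0 0 0 1; 0.01444 -0.02326 0 0 0 0 1; 0.01444 -0.02326 0 0 0 0 1; 0.01444 -0.02326 0 0 0 0 1; 0.01444 -0.02326 0 0 0 0 1; 0.01444 -0.02326 0 0 0 0 1; 0 0 0 0 0 0 1; 0 0 0 0 0 0 1; 0 0 0 0 0 0 1'
python3 - <<'E'
from h import *
go([.450,-.3773,.0086],[180,0,-171.7])
for n in('side','top'):
  s=r.capture(n);cv2.imwrite(f'pics/{n}13.png',s[:,:,::-1])
  print([(np.round(d['xy'],1).tolist(),round(d['p'],2)) for d in r.recognise('offcut3',n)])
E
```

```text
time_s: 30.23
tcp_pos: [0.6357, 0.0496, 0.1745]
eef_rot: [-180.0, -0.1, -171.4]
contact_force: [0.2, 0.7, 0.7]
gripper_width: 0.0874
time_s: 31.9
tcp_pos: [0.4507, -0.3772, 0.1751]
eef_rot: [180.0, -0.0, -171.5]
contact_force: [0.2, 0.3, 0.5]
gripper_width: 0.0877
t 31.9 turn rad [ 0.0005 -0.0006  0.0031] | shift if turned first [ 7.000e-04 -1.000e-04  1.665e-01] | shift before turn [ 6.000e-04 -1.000e-04  1.665e-01] w 0.0877 F [0.2 0.3 0.5]
[([281.4, 213.2], 0.63), ([294.2, 206.1], 0.6), ([314.0, 203.0], 0.49)]
[([314.4, 161.6], 0.83), ([222.7, 265.9], 0.7), ([321.3, 187.8], 0.66), ([273.5, 162.0], 0.6), ([291.1, 183.0], 0.6), ([295.1, 148.6], 0.59)]
```

View pics/top13.png

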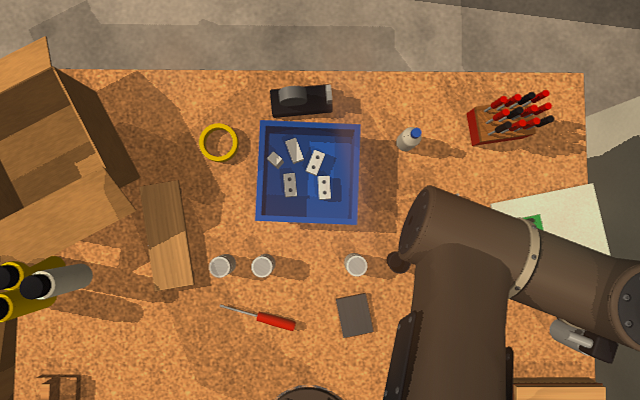

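View pics/side13.png

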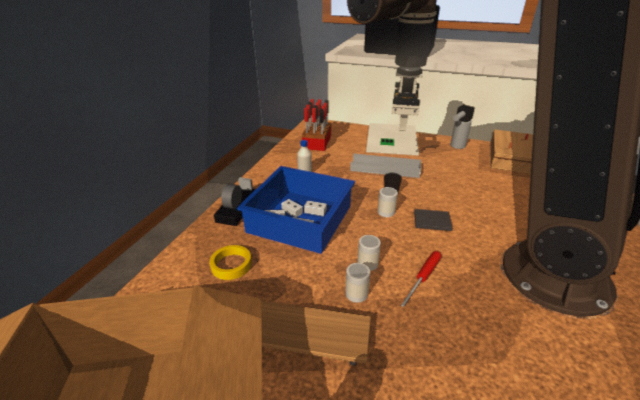

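```bash
python3 -m inch '0 0 0.02 0 0 0 1; 0 0 0.03 0 0 0 1; 0 0 0.03 0 0 0 1; 0 0 0.03 0 0 0 1; 0 0 0.02 0 0 0 1; 0 0 0.015 0 0 0 1; 0 0 0.012 0 0 0 1; 0 0 0.008 0 0 0 1; 0 0 0 0 0 0 1; 0 0 0 0 0 0 1; 0 0 0 0 0 0 0; 0 0 0 0 0 0 0; 0 0 0 0 0 0 0; 0 0 0 0 0 0 0; 0 0 0 0 0 0 0; 0 0 0 0 0 0 0; 0 0 0 0 0 0 0; 0 0 0 0 0 0 0; 0 0 0 0 0 0 0' 55
python3 - <<'E'
from h import *
go([.450,-.3773,.0086],[180,0,-171.7])
E
python3 -m inch '0 0 -0.01 0 0 0 0; 0 0 -0.02 0 0 0 0; 0 0 -0.025 0 0 0 0; 0 0 -0.025 0 0 0 0; 0 0 -0.025 0 0 0 0; 0 0 -0.025 0 0 0 0; 0 0 -0.025 0 0 0 0; 0 0 -0.025 0 0 0 0; 0 0 -0.015 0 0 0 0; 0 0 -0.005 0 0 0 0; 0 0 0 0 0 0 0; 0 0 0 0 0 0 0; 0 0 0 0 0 0 0'
python3 - <<'E'
from h import *
go([.4654,.3536,.21],[180,0,-170.5])
E
```

```text
time_s: 33.68
tcp_pos: [0.4512, -0.3771, 0.0112]
eef_rot: [-180.0, 0.0, -171.6]
contact_force: [-1.0, 3.3, 7.1]
gripper_width: 0.0655
t 33.68 turn rad [-0.0002  0.0006  0.0015] | shift if turned first [ 0.0012 -0.      0.0026] | shift before turn [ 0.0012 -0.      0.0026] w 0.0655 F [-1.   3.3  7.1]
time_s: 34.77
tcp_pos: [0.4501, -0.3767, 0.2088]
eef_rot: [179.9, -0.1, -171.6]
contact_force: [0.5, -0.0, -3.6]
gripper_width: 0.0657
t 34.77 turn rad [ 0.0019 -0.0021 -0.0198] | shift if turned first [-0.1356  0.7177 -0.0012] | shift before turn [-1.214e-01  7.203e-01 -1.000e-04] w 0.0657 F [ 0.5 -0.  -3.6]
```

```bash
python3 -m inch '0 0 0 0 0 -0.02 0; -0.0024 0.013 0 0 0 0 0; -0.0048 0.0256 0 0 0 0 0; -0.0048 0.0256 0 0 0 0 0; -0.0048 0.0256 0 0 0 0 0; -0.0048 0.0256 0 0 0 0 0; -0.0048 0.0256 0 0 0 0 0; -0.0048 0.0256 0 0 0 0 0; -0.0048 0.0256 0 0 0 0 0; -0.0048 0.0256 0 0 0 0 0; -0.0048 0.0256 0 0 0 0 0; -0.0048 0.0256 0 0 0 0 0; -0.0048 0.0256 0 0 0 0 0; -0.0048 0.0256 0 0 0 0 0; -0.0048 0.0256 0 0 0 0 0; -0.0048 0.0256 0 0 0 0 0; -0.0048 0.0256 0 0 0 0 0; -0.0048 0.0256 0 0 0 0 0; -0.0048 0.0256 0 0 0 0 0; -0.0048 0.0256 0 0 0 0 0'
python3 -m inch '-0.0048 0.0256 0 0 0 0 0; -0.0048 0.0256 0 0 0 0 0; -0.0048 0.0256 0 0 0 0 0; -0.0048 0.0256 0 0 0 0 0; -0.0048 0.0256 0 0 0 0 0; -0.0048 0.0256 0 0 0 0 0; -0.0048 0.0256 0 0 0 0 0; -0.0048 0.0256 0 0 0 0 0; -0.004 0.022 0 0 0 0 0; -0.002 0.012 0 0 0 0 0; 0 0 0 0 0 0 0; 0 0 0 0 0 0 0; 0 0 0 0 0 0 0; 0 0 0 0 0 0 0'
python3 - <<'E'
from h import *
go([.4654,.3536,.0386],[180,0,-170.5])
for n in('side','top'):
  s=r.capture(n);cv2.imwrite(f'pics/{n}14.png',s[:,:,::-1])
E
```

```text
time_s: 36.43
tcp_pos: [0.4593, 0.1061, 0.21]
eef_rot: [-180.0, -0.0, -170.4]
contact_force: [1.9, 0.5, -3.3]
gripper_width: 0.0652
time_s: 37.6
tcp_pos: [0.4642, 0.3467, 0.2104]
eef_rot: [-180.0, -0.0, -170.5]
contact_force: [-0.1, 0.1, -3.1]
gripper_width: 0.0656
t 37.6 turn rad [-0.0003 -0.0004  0.    ] | shift if turned first [-0.0023  0.0066  0.1718] | shift before turn [-0.0024  0.0067  0.1718] w 0.0656 F [-0.1  0.1 -3.1]
```

View pics/side14.png

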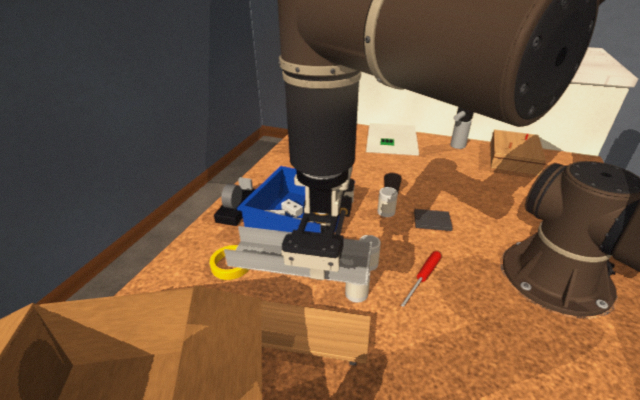

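View pics/top14.png

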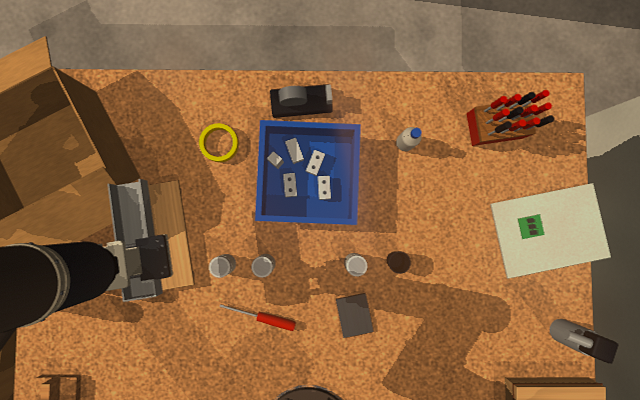

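Run:
```python
from h import *
t=cv2.imread('pics/top0.png');s=cv2.imread('pics/side0.png')
A=cv2.resize(t[150:230,70:160],None,fx=5,fy=5,interpolation=cv2.INTER_CUBIC)
B=cv2.resize(s[275:345,190:280],None,fx=5,fy=5,interpolation=cv2.INTER_CUBIC)
C=np.zeros((400,900,3),np.uint8);C[:400,:450]=A;C[:350,450:]=B
cv2.imwrite('pics/flap.png',cv2.resize(C,(800,356)))
# which top-view line does side (262,305) ray give
for z in(.08,.1,.116,.13,.15): 
    P=onz('side',(262,305),z);print(z,P,proj('top',P))
```

```text
0.08 [0.57788398 0.3771632  0.08      ] [152.60296768 205.83143436]
0.1 [0.56822145 0.39130877 0.1       ] [143.00478509 209.56232577]
0.116 [0.56049142 0.40262524 0.116     ] [135.00929995 212.67023569]
0.13 [0.55372765 0.41252714 0.13      ] [127.76868441 215.48472167]
0.15 [0.54406511 0.42667272 0.15      ] [117.00536336 219.66851184]
```

View pics/flap.png

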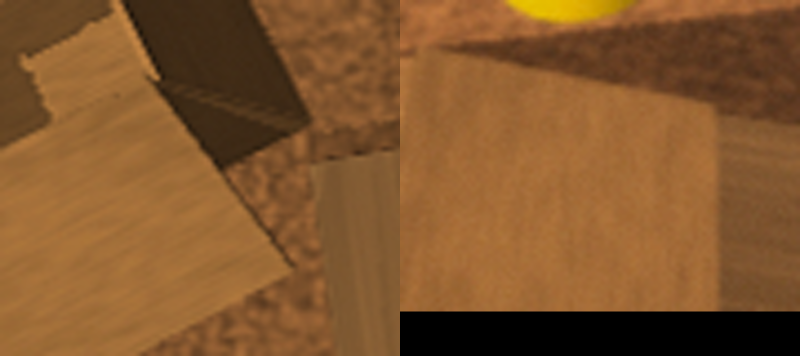

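```bash
python3 -m inch '-0.0024 -0.015 0 0 0 0 0; 0 -0.015 0 0 0 0 0; 0 0 0.02 0 0 0 0; 0 0 0.025 0 0 0 0; 0 0 0.025 0 0 0 0; 0 0 0.025 0 0 0 0; 0 0 0.025 0 0 0 0; 0 0 0.02 0 0 0 0; 0 0 0.015 0 0 0 0; 0 0.01 0 0 0 0 0; 0 0.0125 0 0 0 0 0; 0 0.01 0 0 0 0 0; 0 0 0 0 0 0 0; 0 0 0 0 0 0 0; 0 0 0 0 0 0 0'
python3 - <<'E'
from h import *
go([.4661,.3496,.0386],[180,0,-170.5])
for n in('side','top'):
  s=r.capture(n);cv2.imwrite(f'pics/{n}15.png',s[:,:,::-1])
E
```

```text
time_s: 38.95
tcp_pos: [0.4664, 0.3511, 0.0564]
eef_rot: [179.9, 0.1, -170.4]
contact_force: [1.1, -0.1, -3.0]
gripper_width: 0.0657
t 38.95 turn rad [0.001  0.0009 0.0012] | shift if turned first [ 0.0006 -0.0015  0.0178] | shift before turn [ 0.0006 -0.0015  0.0178] w 0.0657 F [ 1.1 -0.1 -3. ]
```

View pics/side15.png

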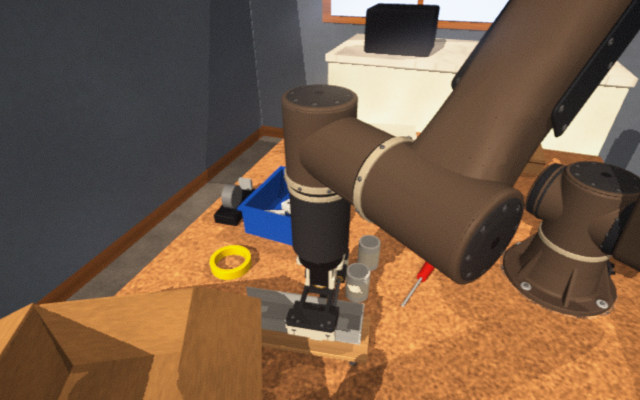

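View pics/top15.png

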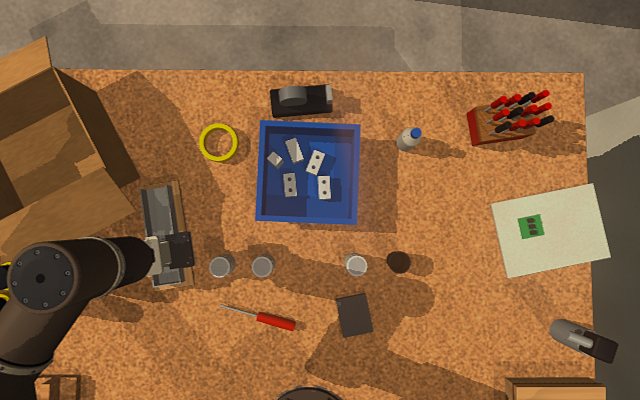

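```bash
python3 -m inch '0 0 0.006 0 0 0 0; 0 0 0.005 0 0 0 0; 0 0 0.003 0 0 0 0; 0 0 0.002 0 0 0 0; 0 0 0 0 0 0 0; 0 0 0 0 0 0 0'
python3 - <<'E'
from h import *
go([.4661,.3496,.0386],[180,0,-170.5])
E
```

```text
time_s: 39.55
tcp_pos: [0.4661, 0.35, 0.0412]
eef_rot: [-180.0, -0.0, -170.5]
contact_force: [-8.4, -4.4, 17.6]
gripper_width: 0.0658
t 39.55 turn rad [-0.0004 -0.      0.0006] | shift if turned first [ 0.0001 -0.0003  0.0026] | shift before turn [ 0.0001 -0.0003  0.0026] w 0.0658 F [-8.4 -4.4 17.6]
```

```bash
python3 -m inch '0 0 -0.001 0 0 0 0; 0 0 0 0 0 0 1; 0 0 0 0 0 0 1; 0 0 0 0 0 0 1; 0 0 0 0 0 0 1; 0 0 0 0 0 0 1; 0 0 0 0 0 0 1; 0 0 0 0 0 0 1; 0 0 -0.01 0 0 0 1; 0 0 -0.02 0 0 0 1; 0 0 -0.03 0 0 0 1; 0 0 -0.03 0 0 0 1; 0 0 -0.03 0 0 0 1; 0 0 -0.02 0 0 0 1; 0 -0.02 0 0 0 0 1; 0 -0.03 0 0 0 0 1; 0 -0.03 0 0 0 0 1; 0 -0.03 0 0 0 0 1; 0 -0.03 0 0 0 0 1; 0 -0.02 0 0 0 0 1'
python3 -m inch '0 -0.03 0 0 0 0 1; 0 -0.03 0 0 0 0 1; 0 -0.03 0 0 0 0 1; 0 -0.02 0 0 0 0 1; 0 0 0 0 0 0 1; 0 0 0 0 0 0 1; 0 0 0 0 0 0 1'
python3 - <<'E'
from h import *
for n in('side','top'):
  s=r.capture(n);cv2.imwrite(f'pics/{n}16.png',s[:,:,::-1])
  print([(np.round(d['xy'],1).tolist(),round(d['p'],2)) for d in r.recognise('can0',n)])
a=cv2.imread('pics/top16.png')
L=cv2.resize(a[172:297,130:200],None,fx=4.6,fy=4.6,interpolation=cv2.INTER_CUBIC)
M=cv2.resize(a[245:290,200:290],None,fx=5,fy=5,interpolation=cv2.INTER_CUBIC)
N=np.zeros((575,790,3),np.uint8);N[:L.shape[0],:L.shape[1]]=L;N[:M.shape[0],330:330+M.shape[1]]=M
M=cv2.resize(a[245:290,335:425],None,fx=5,fy=5,interpolation=cv2.INTER_CUBIC);N[280:280+M.shape[0],330:330+M.shape[1]]=M
cv2.imwrite('pics/z16.png',N)
E
```

```text
time_s: 41.22
tcp_pos: [0.4927, 0.1905, 0.1815]
eef_rot: [180.0, 0.0, -170.5]
contact_force: [-0.1, -0.7, 0.0]
gripper_width: 0.0878
time_s: 41.8
tcp_pos: [0.5112, 0.0843, 0.1811]
eef_rot: [180.0, 0.0, -170.5]
contact_force: [-0.2, -0.6, 0.0]
gripper_width: 0.0878
[([356.2, 282.2], 0.83), ([390.3, 202.7], 0.82), ([370.2, 252.2], 0.75), ([323.9, 345.9], 0.27)]
[([354.7, 264.4], 0.85), ([412.5, 136.5], 0.58), ([270.7, 272.5], 0.4)]
```

View pics/side16.png

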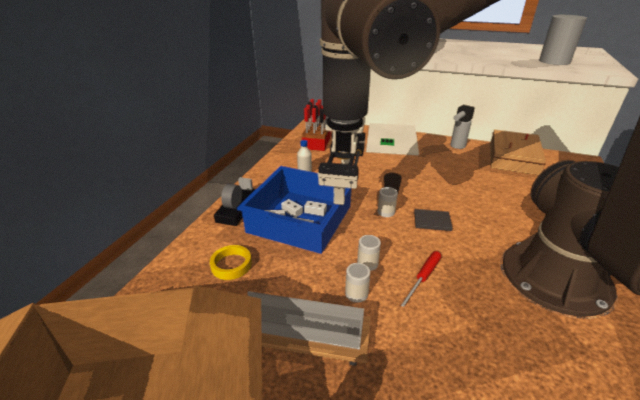

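View pics/z16.png

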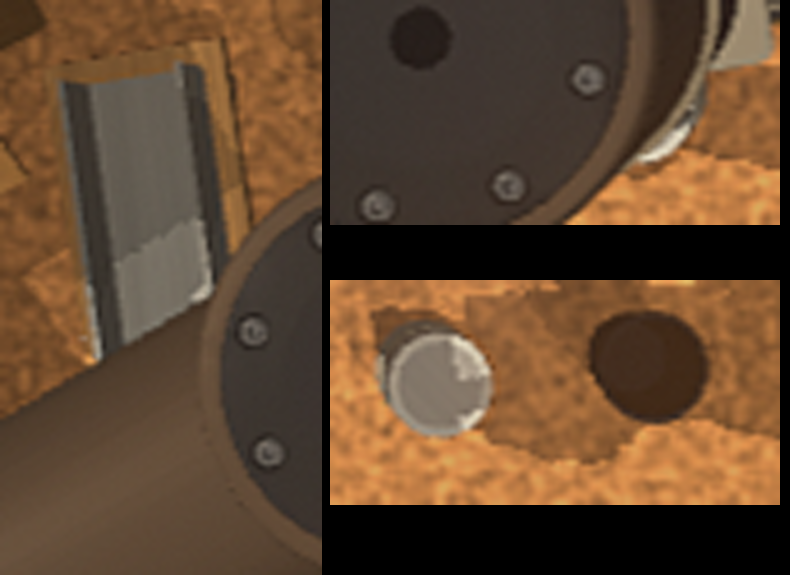

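View pics/top16.png

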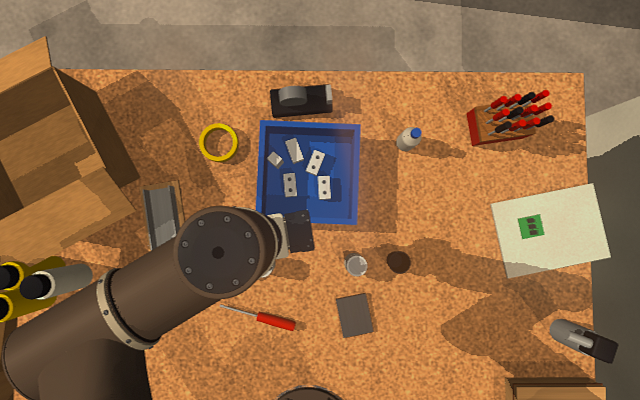

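Run:
```python
from h import *
a=cv2.imread('pics/top13.png');g=cv2.cvtColor(a,cv2.COLOR_BGR2GRAY)
s=cv2.imread('pics/side16.png')
# fit rim circles
for c0 in((220,267),(262,267),(357,265.5)):
    x0,y0=int(c0[0])-20,int(c0[1])-20
    cr=cv2.resize(g[y0:y0+40,x0:x0+40],None,fx=8,fy=8,interpolation=cv2.INTER_CUBIC)
    h=cv2.HoughCircles(cr,cv2.HOUGH_GRADIENT,1,50,param1=80,param2=15,minRadius=70,maxRadius=100)
    if h is None: print('none');continue
    c=h[0,0]/8; uv=(x0+c[0],y0+c[1]); P=onz('top',uv,.072)
    print(uv,c[2],P, 'side mid',proj('side',[P[0],P[1],.036]),'top',proj('side',P))
    # silhouettes
    for z in(0,.072):
        ring=[[P[0]+.026*np.cos(t),P[1]+.026*np.sin(t),z] for t in np.linspace(0,6.28,30)]
        cv2.polylines(s,[np.array([proj('side',q) for q in ring]).astype(int)],True,(0,255,0),1)
        cv2.polylines(a,[np.array([proj('top',q) for q in ring]).astype(int)],True,(0,255,0),1)
B=cv2.resize(s[160:320,320:420],None,fx=3.7,fy=3.7)
A=cv2.resize(a[240:290,200:300],None,fx=4,fy=4);A2=cv2.resize(a[240:290,330:430],None,fx=4,fy=4)
N=np.zeros((592,790,3),np.uint8);N[:B.shape[0],:B.shape[1]]=B;N[:200,380:780]=A;N[220:420,380:780]=A2
cv2.imwrite('pics/ov2.png',N)
go([.4335,-.1195,.13],[180,0,-170.5])
```

```text
(np.float32(219.6875), np.float32(266.8125)) 10.2375 [0.43061074 0.21432976 0.072     ] side mid [357.33390039 281.56504689] top [358.18226896 269.939644  ]
(np.float32(261.9375), np.float32(266.8125)) 10.475 [0.43074131 0.11194519 0.072     ] side mid [368.665563   252.15172348] top [369.69983191 240.89756788]
(np.float32(356.9375), np.float32(266.0625)) 10.4125 [ 0.43284912 -0.11929588  0.072     ] side mid [387.49168476 201.5741496 ] top [388.71203341 191.26340941]
t 42.0 turn rad [0.0001 0.0002 0.0017] | shift if turned first [ 0.1102 -0.1889  0.0507] | shift before turn [ 0.1105 -0.1887  0.0506] w 0.0878 F [0.1 0.1 1.3]
```

View pics/ov2.png

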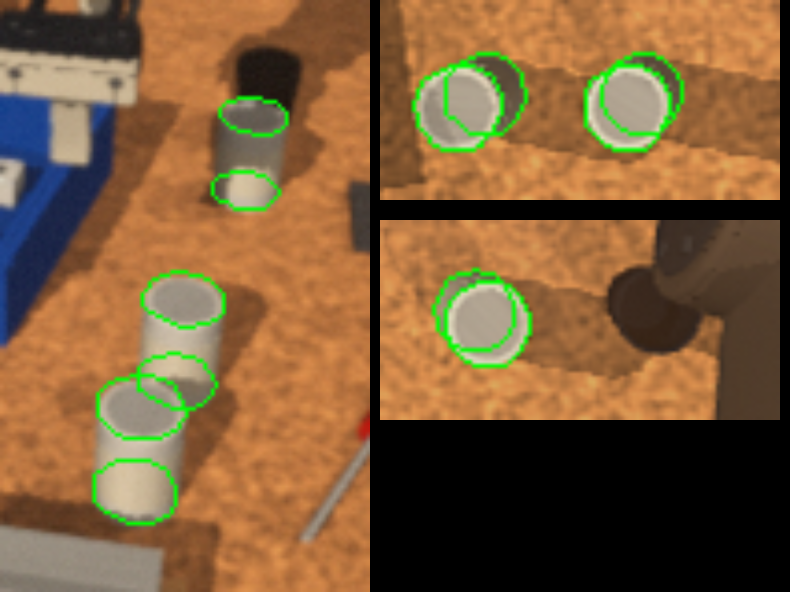

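```bash
python3 -m inch '0.0138 -0.0236 0 0 0 0 0.8; 0.0138 -0.0236 0 0 0 0 0.8; 0.0138 -0.0236 0 0 0 0 0.8; 0.0138 -0.0236 0 0 0 0 0.8; 0.0138 -0.0236 0 0 0 0 0.8; 0.0138 -0.0236 0 0 0 0 0.8; 0.0138 -0.0236 0 0 0 0 0.8; 0.0138 -0.0236 0 0 0 0 0.8; 0 0 0.02 0 0 0 0.8; 0 0 0.03 0 0 0 0.8; 0 0 0 0 0 0 0.8; 0 0 0 0 0 0 0.8; 0 0 0 0 0 0 0.8; 0 0 0 0 0 0 0.8'
python3 - <<'E'
from h import *
go([.4328,-.1193,.040],[180,0,-170.5])
s=r.capture('side');cv2.imwrite('pics/side17.png',s[:,:,::-1])
E
```

```text
time_s: 43.17
tcp_pos: [0.4346, -0.1198, 0.1319]
eef_rot: [-180.0, 0.1, -170.4]
contact_force: [0.4, -0.2, -0.5]
gripper_width: 0.0705
t 43.17 turn rad [-0.0004  0.0018  0.0018] | shift if turned first [0.0017 0.0008 0.0919] | shift before turn [0.0019 0.0008 0.0919] w 0.0705 F [ 0.4 -0.2 -0.5]
```

View pics/side17.png

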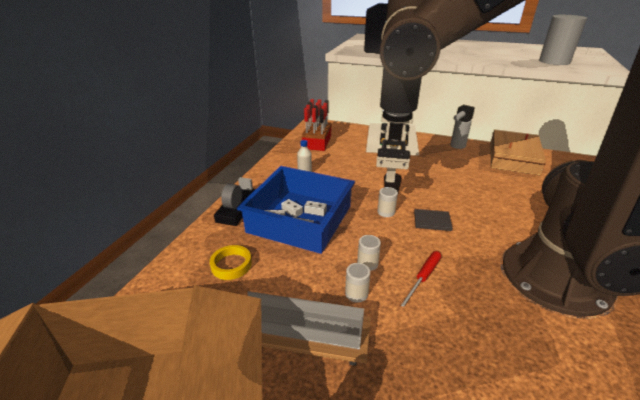

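```bash
python3 -m inch '0.0015 0.0006 0.02 0 0 0 0.8; 0 0 0.025 0 0 0 0.8; 0 0 0.02 0 0 0 0.8; 0 0 0.014 0 0 0 0.8; 0 0 0.008 0 0 0 0.8; 0 0 0.004 0 0 0 0.8; 0 0 0 0 0 0 0.8; 0 0 0 0 0 0 0.8; 0 0 0 0 0 0 0; 0 0 0 0 0 0 0; 0 0 0 0 0 0 0; 0 0 0 0 0 0 0; 0 0 0 0 0 0 0; 0 0 0 0 0 0 0; 0 0 0 0 0 0 0; 0 0 0 0 0 0 0' 25
python3 -m inch '0 0 -0.01 0 0 0 0; 0 0 -0.02 0 0 0 0; 0 0 -0.03 0 0 0 0; 0 0 -0.03 0 0 0 0; 0 0 -0.03 0 0 0 0; 0 0 -0.02 0 0 0 0; 0 0 -0.01 0 0 0 0; 0 0 0 0 0 0 0; 0 0 0 0 0 0 0; 0 0 0 0 0 0 0'
python3 - <<'E'
from h import *
for n in('side','top'):
  s=r.capture(n);cv2.imwrite(f'pics/{n}18.png',s[:,:,::-1])
go([.55,.36,.2],[180,0,-170.5])
a=cv2.imread('pics/top18.png')
cv2.imwrite('pics/z18.png',cv2.resize(a[170:300,130:230],None,fx=4.5,fy=4.5,interpolation=cv2.INTER_CUBIC))
E
```

```text
time_s: 44.55
tcp_pos: [0.4322, -0.1199, 0.04]
eef_rot: [-180.0, 0.0, -170.5]
contact_force: [-0.6, 1.0, 6.9]
gripper_width: 0.0515
time_s: 45.38
tcp_pos: [0.4307, -0.1199, 0.1877]
eef_rot: [180.0, -0.2, -170.5]
contact_force: [-0.5, 1.2, -2.7]
gripper_width: 0.0517
t 45.48 turn rad [ 0.0004 -0.0032  0.0002] | shift if turned first [-0.1967  0.4537 -0.0122] | shift before turn [-0.1968  0.4537 -0.0126] w 0.0516 F [ 0.1 -0.2 -3.3]
```

View pics/side18.png

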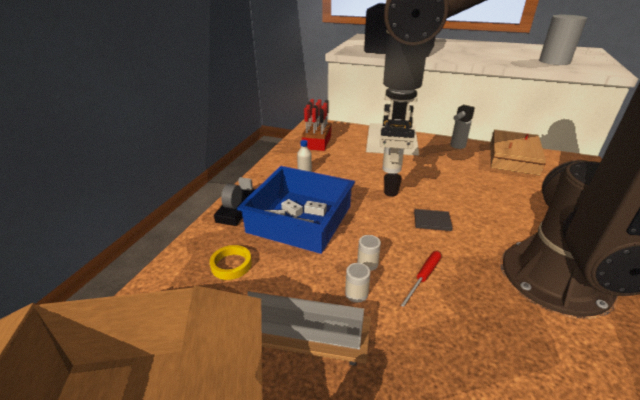

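View pics/z18.png

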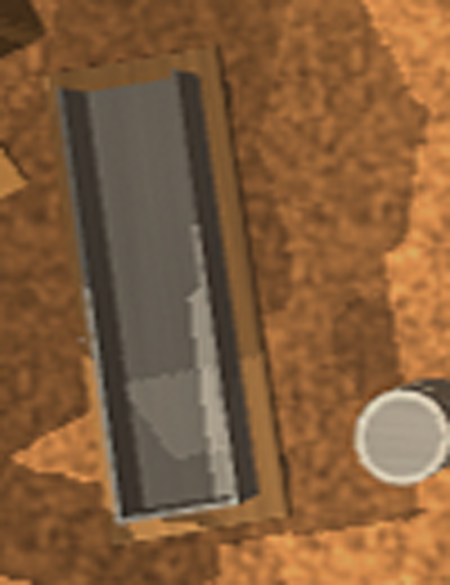

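Run:
```python
from h import *
from scipy.optimize import least_squares
def rect(x,y,a,l,w,z):
    c,s=np.cos(a),np.sin(a)
    return [np.array([x+c*i*l/2-s*j*w/2,y+s*i*l/2+c*j*w/2,z]) for i,j in((1,1),(1,-1),(-1,-1),(-1,1))]
def fit(obs,l,w,z,x0):
    f=lambda p:np.concatenate([proj('top',rect(*p,l,w,z)[i])-np.array(uv) for uv,i in obs])
    s=least_squares(f,x0);print(s.x[:2],np.degrees(s.x[2]),np.round(s.fun,2));return s.x
pc=lambda u,v:(130+u/4.5,170+v/4.5)
t=fit([(pc(62,90),0),(pc(176,72),1),(pc(238,502),2),(pc(120,523),3)],.24,.066,.066,[.5,.36,.16])
q=fit([(pc(50,72),0),(pc(215,47),1),(pc(287,515),2)],.27,.1,.03,[.5,.36,.16])
from math import cos,sin
for d in(-.083,-.027,.029): print(d,[t[0]+d*cos(t[2]),t[1]+d*sin(t[2])])
a=cv2.imread('pics/top18.png');b=cv2.imread('pics/side18.png')
for im,n in((a,'top'),(b,'side')):
  for p in(rect(*t,.24,.066,.066),rect(*q,.27,.1,.03),rect(*t,.24,.066,.03)):
    cv2.polylines(im,[np.round(np.array([proj(n,X) for X in p])*16).astype(int)],True,(0,255,0),1,cv2.LINE_AA,4)
N=np.zeros((585,800,3),np.uint8)
N[:,:450]=cv2.resize(a[170:300,130:230],(450,585));B=cv2.resize(b[280:370,225:385],None,fx=2.18,fy=2.18);N[:B.shape[0],450:450+B.shape[1]]=B[:,:350]
cv2.imwrite('pics/ov3.png',N)
```

```text
[0.50555775 0.35537578] 9.424378387133734 [-0.77 -0.47  0.54 -0.73  0.5   0.68 -0.28  0.49]
[0.50521825 0.35992347] 9.43404111215156 [-1.15  0.08  1.05 -0.58  0.11  0.48]
-0.083 [np.float64(0.42367803788198155), np.float64(0.3417848884678829)]
-0.027 [np.float64(0.47892218235449424), np.float64(0.3509546486337842)]
0.029 [np.float64(0.5341663268270069), np.float64(0.36012440879968555)]
```

View pics/ov3.png

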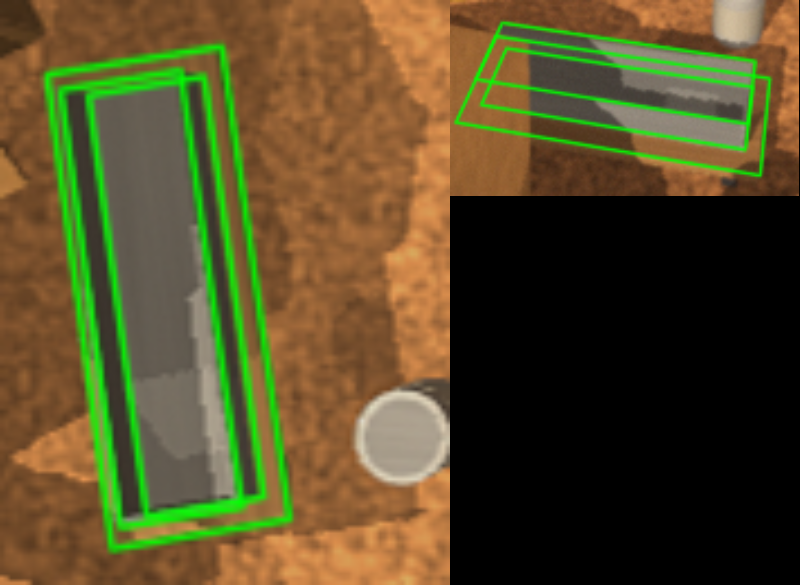

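```bash
python3 -m inch '-0.005 0.0128 0 0 0 0 0; -0.0098 0.0254 0 0 0 0 0; -0.0098 0.0254 0 0 0 0 0; -0.0098 0.0254 0 0 0 0 0; -0.0098 0.0254 0 0 0 0 0; -0.0098 0.0254 0 0 0 0 0; -0.0098 0.0254 0 0 0 0 0; -0.0098 0.0254 0 0 0 0 0; -0.0098 0.0254 0 0 0 0 0; -0.0098 0.0254 0 0 0 0 0; -0.0098 0.0254 0 0 0 0 0; -0.0098 0.0254 0 0 0 0 0; -0.0098 0.0254 0 0 0 0 0; -0.0098 0.0254 0 0 0 0 0; -0.0098 0.0254 0 0 0 0 0; -0.0098 0.0254 0 0 0 0 0; -0.0098 0.0254 0 0 0 0 0; -0.0098 0.0254 0 0 0 0 0; -0.005 0.0128 0 0 0 0 0; 0 0 0 0 0 0 0'
python3 -m inch '0 0 0.02 0 0 0 0; 0 0 0.02 0 0 0 0; 0 0 0 0 0 0 0; 0 0 0 0 0 0 0; 0 0 0 0 0 0 0'
python3 - <<'E'
from h import *
go([.5302,.3606,.073],[180,0,-170.58])
for n in('side','top'):
  s=r.capture(n);cv2.imwrite(f'pics/{n}19.png',s[:,:,::-1])
E
```

```text
time_s: 47.15
tcp_pos: [0.5303, 0.3627, 0.1871]
eef_rot: [-179.9, -0.1, -170.4]
contact_force: [1.3, -0.5, -2.2]
gripper_width: 0.0515
time_s: 47.57
tcp_pos: [0.5307, 0.3601, 0.1501]
eef_rot: [-180.0, 0.0, -170.5]
contact_force: [0.6, 0.1, -1.7]
gripper_width: 0.0512
t 47.57 turn rad [-0.0004  0.0003  0.0019] | shift if turned first [0.0004 0.0005 0.0771] | shift before turn [0.0004 0.0006 0.0771] w 0.0512 F [ 0.6  0.1 -1.7]
```

View pics/side19.png

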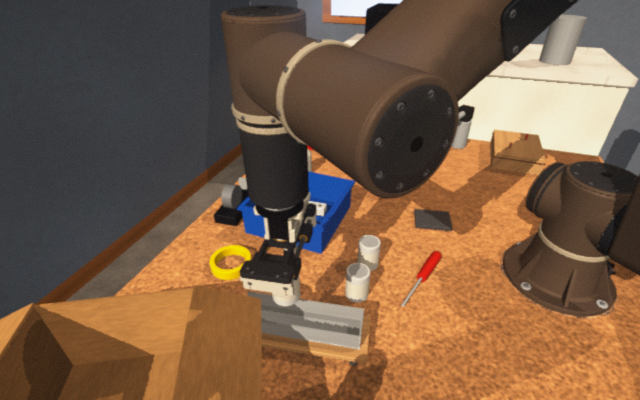

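View pics/top19.png

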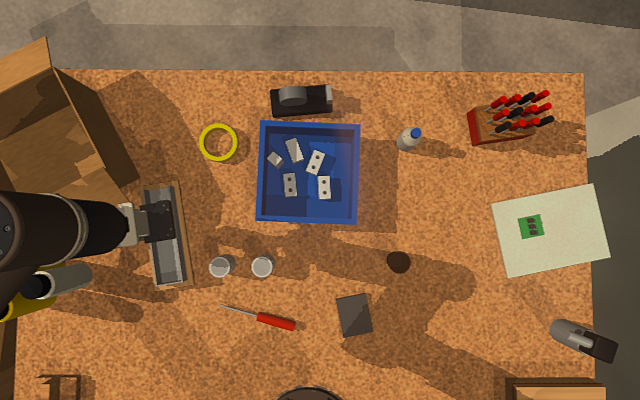

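```bash
python3 -m inch '0.0004 0.0005 0.012 0 0 0 0; 0 0 0.014 0 0 0 0; 0 0 0.014 0 0 0 0; 0 0 0.01 0 0 0 0; 0 0 0 0 0 0 0; 0 0 0 0 0 0 0'
python3 -m inch '0 0 0.008 0 0 0 0; 0 0 0.008 0 0 0 0; 0 0 0.006 0 0 0 0; 0 0 0.003 0 0 0 0; 0 0 0 0 0 0 0; 0 0 0 0 0 0 0'
python3 - <<'E'
from h import *
go([.5302,.3606,.073],[180,0,-170.58])
s=r.capture('side');cv2.imwrite('pics/side20.png',cv2.resize(s[200:380,200:400,::-1],None,fx=3,fy=3))
E
```

```text
time_s: 48.17
tcp_pos: [0.5297, 0.3606, 0.0991]
eef_rot: [-180.0, -0.0, -170.5]
contact_force: [0.7, 0.1, -1.6]
gripper_width: 0.0516
time_s: 48.67
tcp_pos: [0.5299, 0.3609, 0.0744]
eef_rot: [-180.0, -0.0, -170.5]
contact_force: [-0.4, -0.8, -2.2]
gripper_width: 0.0518
t 48.67 turn rad [-0.0002 -0.      0.002 ] | shift if turned first [-0.0003 -0.0003  0.0014] | shift before turn [-0.0003 -0.0003  0.0014] w 0.0518 F [-0.4 -0.8 -2.2]
```

View pics/side20.png

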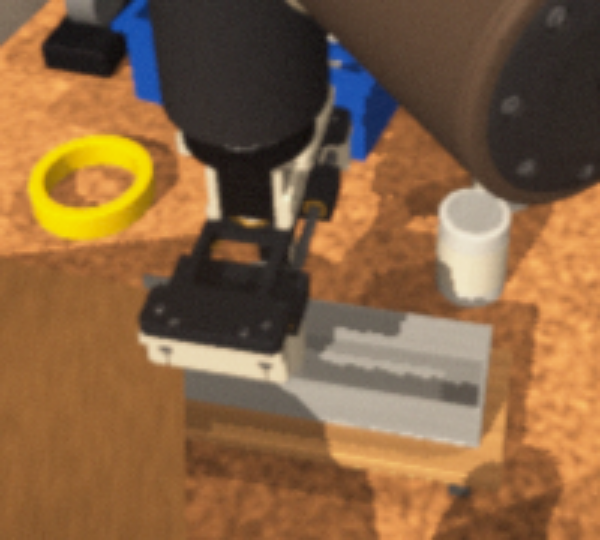

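```bash
python3 -m inch '0 0 0.001 0 0 0 0; 0 0 0 0 0 0 0; 0 0 0 0 0 0 0.8; 0 0 0 0 0 0 0.8; 0 0 0 0 0 0 0.8; 0 0 0 0 0 0 0.8; 0 0 0 0 0 0 0.8; 0 0 -0.01 0 0 0 0.8; 0 0 -0.02 0 0 0 0.8; 0 0 -0.025 0 0 0 0.8; 0 0 -0.025 0 0 0 0.8; 0 0 -0.015 0 0 0 0.8; 0 0 0 0 0 0 0.8; 0 0 0 0 0 0 0.8'
python3 - <<'E'
from h import *
go([.431,.2143,.16],[180,0,-170.5])
for n in('side','top'):
  s=r.capture(n);cv2.imwrite(f'pics/{n}21.png',s[:,:,::-1])
E
```

```text
time_s: 49.88
tcp_pos: [0.5302, 0.3613, 0.1705]
eef_rot: [179.9, 0.1, -170.5]
contact_force: [0.5, 0.3, -0.4]
gripper_width: 0.0703
t 49.88 turn rad [0.002  0.0023 0.0005] | shift if turned first [ 0.1221 -0.1287  0.0105] | shift before turn [ 0.1222 -0.1286  0.0099] w 0.0703 F [ 0.5  0.3 -0.4]
```

View pics/side21.png

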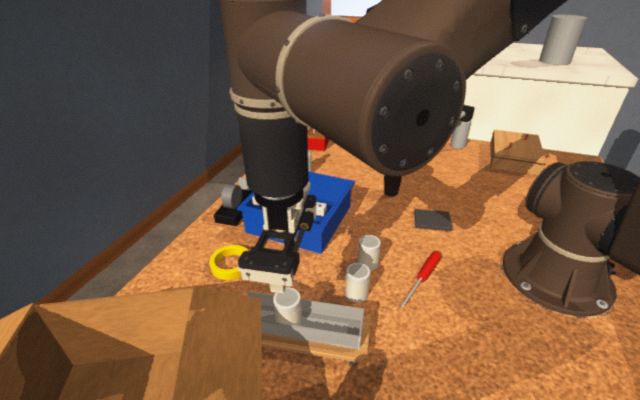

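```bash
python3 -m inch '0.0204 -0.0215 0 0 0 0 0.8; 0.0204 -0.0215 0 0 0 0 0.8; 0.0204 -0.0215 0 0 0 0 0.8; 0.0204 -0.0215 0 0 0 0 0.8; 0.0204 -0.0215 0 0 0 0 0.8; 0.0204 -0.0215 0 0 0 0 0.8; 0 0 0.02 0 0 0 0.8; 0 0 0.02 0 0 0 0.8; 0 0 0 0 0 0 0.8; 0 0 0 0 0 0 0.8; 0 0 0 0 0 0 0.8'
python3 - <<'E'
from h import *
go([.431,.2138,.040],[180,0,-170.5])
for n in('side','top'):
  s=r.capture(n);cv2.imwrite(f'pics/{n}22.png',s[:,:,::-1])
E
```

```text
time_s: 50.9
tcp_pos: [0.4308, 0.2136, 0.1289]
eef_rot: [-180.0, -0.0, -170.4]
contact_force: [-1.2, -0.1, 0.0]
gripper_width: 0.0702
t 50.9 turn rad [-0.0007 -0.0002  0.0009] | shift if turned first [-0.0002  0.0002  0.0889] | shift before turn [-0.0003  0.0002  0.0889] w 0.0702 F [-1.2 -0.1  0. ]
```

View pics/side22.png

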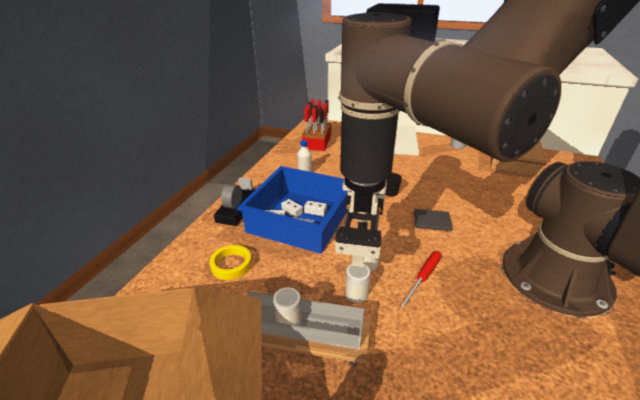

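View pics/top22.png

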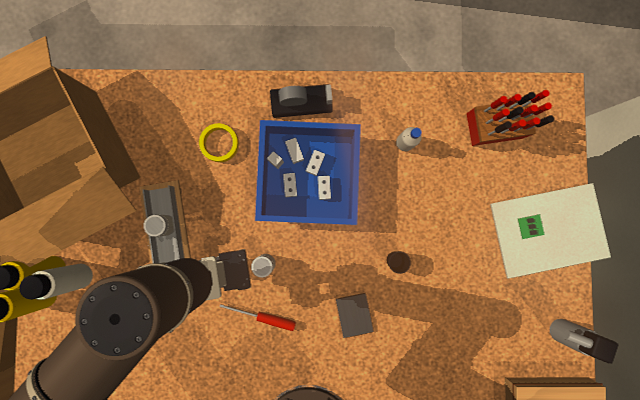

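Can 1 stands in the tray (top ≈ (154,225)); the gripper is over can 2.

```bash
python3 -m inch '0 0 0.02 0 0 0 0.8; 0 0 0.025 0 0 0 0.8; 0 0 0.02 0 0 0 0.8; 0 0 0.012 0 0 0 0.8; 0 0 0.008 0 0 0 0.8; 0 0 0.004 0 0 0 0.8; 0 0 0 0 0 0 0.8; 0 0 0 0 0 0 0.8; 0 0 0 0 0 0 0; 0 0 0 0 0 0 0; 0 0 0 0 0 0 0; 0 0 0 0 0 0 0; 0 0 0 0 0 0 0; 0 0 0 0 0 0 0; 0 0 0 0 0 0 0; 0 0 0 0 0 0 0' 25
python3 -m inch '0 0 -0.01 0 0 0 0; 0 0 -0.02 0 0 0 0; 0 0 -0.03 0 0 0 0; 0 0 -0.03 0 0 0 0; 0 0 -0.03 0 0 0 0; 0 0 -0.01 0 0 0 0; 0 0 0 0 0 0 0; 0 0 0 0 0 0 0; 0 0 0 0 0 0 0'
python3 - <<'E'
from h import *
go([.4750,.3515,.073],[180,0,-170.58])
E
```

```text
time_s: 52.33
tcp_pos: [0.4308, 0.2138, 0.0401]
eef_rot: [180.0, 0.1, -170.5]
contact_force: [-0.3, 0.2, 5.1]
gripper_width: 0.0516
time_s: 53.08
tcp_pos: [0.4295, 0.2126, 0.1678]
eef_rot: [-179.9, -0.1, -170.5]
contact_force: [-0.2, 0.0, -2.1]
gripper_width: 0.0515
t 53.08 turn rad [-0.0012 -0.0025  0.0014] | shift if turned first [-0.0677  0.1296  0.0948] | shift before turn [-0.0681  0.1296  0.0945] w 0.0515 F [-0.2  0.  -2.1]
```

```bash
python3 -m inch '-0.0057 0.0108 0 0 0 0 0; -0.0113 0.0216 0 0 0 0 0; -0.0113 0.0216 0 0 0 0 0; -0.0113 0.0216 0 0 0 0 0; -0.0113 0.0216 0 0 0 0 0; -0.0113 0.0216 0 0 0 0 0; -0.0057 0.0108 0 0 0 0 0; 0 0 0 0 0 0 0; 0 0 0 0 0 0 0; 0 0 0 0 0 0 0'
python3 - <<'E'
from h import *
print(onz('top',(154,225),.105))
go([.4750,.3515,.073],[180,0,-170.58])
a=cv2.imread('pics/top22.png')
for n in('side','top'):
  s=r.capture(n);cv2.imwrite(f'pics/{n}23.png',s[:,:,::-1])
b=cv2.imread('pics/side23.png')
P=[.5302,.3611]
for z in(.033,.105):
    ring=[[P[0]+.026*np.cos(t),P[1]+.026*np.sin(t),z] for t in np.linspace(0,6.28,30)]
    cv2.polylines(a,[np.array([proj('top',q) for q in ring]).astype(int)],True,(0,255,0),1)
N=np.hstack([cv2.resize(a[170:300,120:220],(400,520)),cv2.resize(b[250:380,220:320],(400,520))])
cv2.imwrite('pics/z23.png',N)
E
```

```text
time_s: 53.92
tcp_pos: [0.4753, 0.3516, 0.1683]
eef_rot: [-179.9, -0.1, -170.5]
contact_force: [0.5, 0.1, -2.4]
gripper_width: 0.0518
[0.53183986 0.36232684 0.105     ]
t 53.92 turn rad [-0.0016 -0.0019  0.0018] | shift if turned first [ 0.0003 -0.      0.0953] | shift before turn [0.0002 0.0001 0.0953] w 0.0518 F [ 0.5  0.1 -2.4]
```

View pics/z23.png

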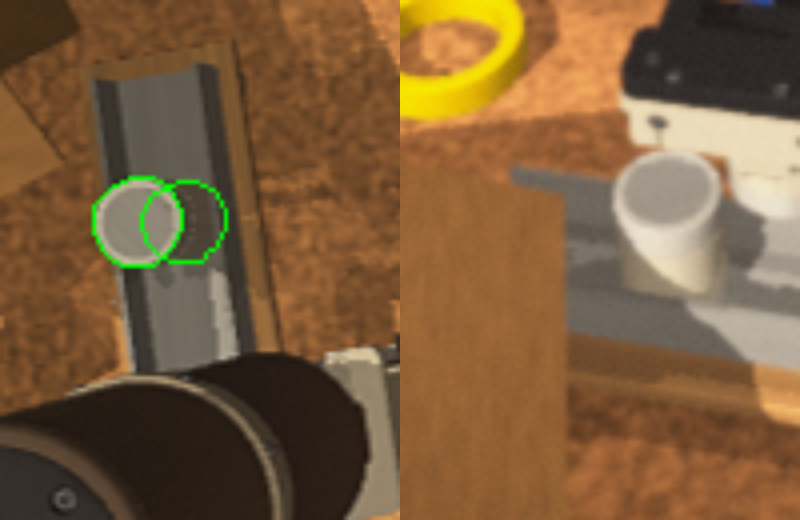

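View pics/side23.png

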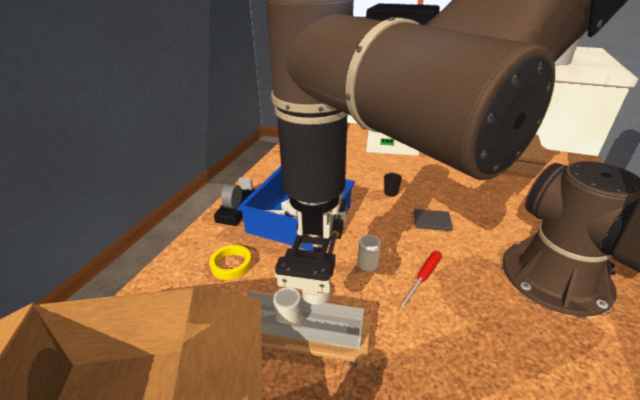

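```bash
python3 -m inch '0 0 0.012 0 0 0 0; 0 0 0.018 0 0 0 0; 0 0 0.018 0 0 0 0; 0 0 0.015 0 0 0 0; 0 0 0.007 0 0 0 0; 0 0 0 0 0 0 0; 0 0 0 0 0 0 0'
python3 -m inch '0 0 0.008 0 0 0 0; 0 0 0.008 0 0 0 0; 0 0 0.006 0 0 0 0; 0 0 0.003 0 0 0 0; 0 0 0 0 0 0 0; 0 0 0 0 0 0 0'
python3 - <<'E'
from h import *
go([.4750,.3515,.073],[180,0,-170.58])
E
```

```text
time_s: 54.6
tcp_pos: [0.4762, 0.3522, 0.1]
eef_rot: [-180.0, 0.0, -170.5]
contact_force: [0.7, 0.3, -1.8]
gripper_width: 0.0514
time_s: 55.1
tcp_pos: [0.476, 0.3524, 0.0743]
eef_rot: [-180.0, -0.0, -170.5]
contact_force: [0.1, 0.5, -2.2]
gripper_width: 0.0515
t 55.1 turn rad [-0.0004 -0.0002  0.002 ] | shift if turned first [ 0.0011 -0.0007  0.0013] | shift before turn [ 0.0011 -0.0007  0.0014] w 0.0515 F [ 0.1  0.5 -2.2]
```

```bash
python3 -m inch '0 0 0.001 0 0 0 0; 0 0 0 0 0 0 0; 0 0 0 0 0 0 0.8; 0 0 0 0 0 0 0.8; 0 0 0 0 0 0 0.8; 0 0 0 0 0 0 0.8; 0 0 0 0 0 0 0.8; 0 0 -0.01 0 0 0 0.8; 0 0 -0.02 0 0 0 0.8; 0 0 -0.025 0 0 0 0.8; 0 0 -0.025 0 0 0 0.8; 0 0 -0.015 0 0 0 0.8; 0 0 0 0 0 0 0.8; 0 0 0 0 0 0 0.8'
python3 - <<'E'
from h import *
go([.4307,.112,.16],[180,0,-170.5])
for n in('side','top'):
  s=r.capture(n);cv2.imwrite(f'pics/{n}24.png',s[:,:,::-1])
a=cv2.imread('pics/top24.png');g=cv2.cvtColor(a,cv2.COLOR_BGR2GRAY)
c0=(262,267);x0,y0=242,247
cr=cv2.resize(g[y0:y0+40,x0:x0+40],None,fx=8,fy=8,interpolation=cv2.INTER_CUBIC)
h=cv2.HoughCircles(cr,cv2.HOUGH_GRADIENT,1,50,param1=80,param2=15,minRadius=70,maxRadius=100)
if h is not None:
    c=h[0,0]/8;print(c,onz('top',(x0+c[0],y0+c[1]),.072))
E
```

```text
time_s: 56.27
tcp_pos: [0.4763, 0.3529, 0.1703]
eef_rot: [179.9, 0.1, -170.5]
contact_force: [-1.1, -0.7, -0.9]
gripper_width: 0.0702
t 56.27 turn rad [0.0021 0.0021 0.0005] | shift if turned first [ 0.0848 -0.2301  0.0103] | shift before turn [ 0.0849 -0.2301  0.0097] w 0.0702 F [-1.1 -0.7 -0.9]
[21.0625 20.3125 10.7375] [0.42954009 0.10920169 0.072     ]
```

View pics/side24.png

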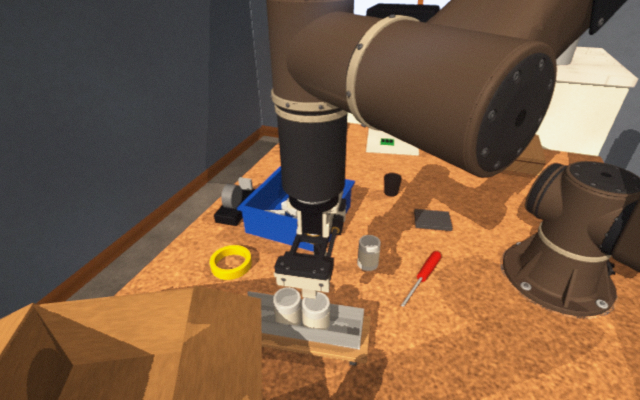

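View pics/top24.png

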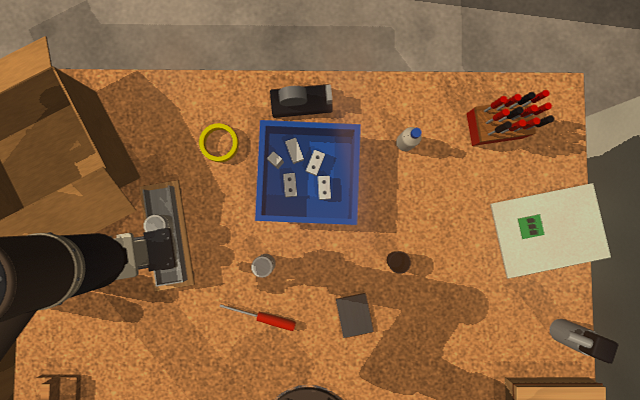

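```bash
python3 -m inch '0.0085 -0.0231 0 0 0 0 0.8; 0.0085 -0.0231 0 0 0 0 0.8; 0.0085 -0.0231 0 0 0 0 0.8; 0.0085 -0.0231 0 0 0 0 0.8; 0.0085 -0.0231 0 0 0 0 0.8; 0.0085 -0.0231 0 0 0 0 0.8; 0.0085 -0.0231 0 0 0 0 0.8; 0.0085 -0.0231 0 0 0 0 0.8; 0.0085 -0.0231 0 0 0 0 0.8; 0.0085 -0.0231 0 0 0 0 0.8; 0 0 0.02 0 0 0 0.8; 0 0 0.02 0 0 0 0.8; 0 0 0 0 0 0 0.8; 0 0 0 0 0 0 0.8; 0 0 0 0 0 0 0.8'
python3 - <<'E'
from h import *
go([.4305,.1115,.040],[180,0,-170.5])
s=r.capture('side');cv2.imwrite('pics/side25.png',s[:,:,::-1])
E
```

```text
time_s: 57.62
tcp_pos: [0.4307, 0.1107, 0.1289]
eef_rot: [-180.0, -0.0, -170.4]
contact_force: [-0.1, 0.3, -0.4]
gripper_width: 0.0701
t 57.62 turn rad [-0.0006 -0.0003  0.0011] | shift if turned first [0.     0.0008 0.0889] | shift before turn [0.     0.0009 0.0889] w 0.0701 F [-0.1  0.3 -0.4]
```

View pics/side25.png

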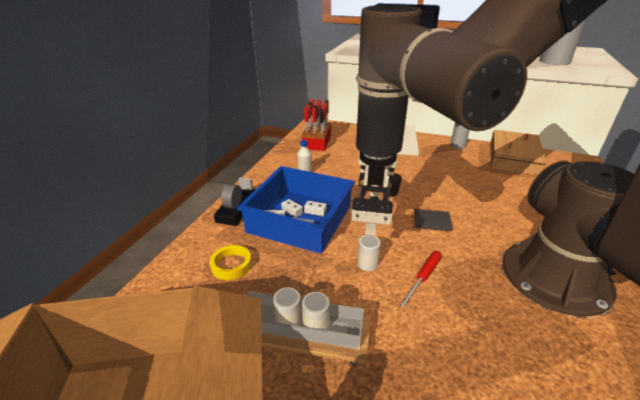

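```bash
python3 -m inch '0 0.0006 0.02 0 0 0 0.8; 0 0 0.025 0 0 0 0.8; 0 0 0.02 0 0 0 0.8; 0 0 0.012 0 0 0 0.8; 0 0 0.008 0 0 0 0.8; 0 0 0.004 0 0 0 0.8; 0 0 0 0 0 0 0.8; 0 0 0 0 0 0 0.8; 0 0 0 0 0 0 0; 0 0 0 0 0 0 0; 0 0 0 0 0 0 0; 0 0 0 0 0 0 0; 0 0 0 0 0 0 0; 0 0 0 0 0 0 0; 0 0 0 0 0 0 0; 0 0 0 0 0 0 0' 25
python3 -m inch '0 0 -0.01 0 0 0 0; 0 0 -0.02 0 0 0 0; 0 0 -0.03 0 0 0 0; 0 0 -0.03 0 0 0 0; 0 0 -0.03 0 0 0 0; 0 0 -0.01 0 0 0 0; 0 0 0 0 0 0 0; 0 0 0 0 0 0 0; 0 0 0 0 0 0 0'
python3 - <<'E'
from h import *
go([.4204,.3428,.073],[180,0,-170.58])
for n in('side','top'):
  s=r.capture(n);cv2.imwrite(f'pics/{n}26.png',s[:,:,::-1])
a=cv2.imread('pics/top26.png');b=cv2.imread('pics/side26.png')
for P in([.5302,.3611],[.4762,.3526]):
  for n,im in(('top',a),('side',b)):
    z=.105
    ring=[[P[0]+.026*np.cos(t),P[1]+.026*np.sin(t),z] for t in np.linspace(0,6.28,30)]
    cv2.polylines(im,[np.array([proj(n,q) for q in ring]).astype(int)],True,(0,255,0),1)
N=np.hstack([cv2.resize(a[170:300,120:220],(400,520)),cv2.resize(b[270:367,250:350],(400,388)).repeat(1,0)[:388] if 0 else cv2.resize(b[250:380,250:350],(400,520))])
cv2.imwrite('pics/z26.png',N)
E
```

```text
time_s: 59.0
tcp_pos: [0.4306, 0.1114, 0.04]
eef_rot: [180.0, 0.0, -170.5]
contact_force: [-1.6, 0.4, 7.2]
gripper_width: 0.0515
time_s: 59.75
tcp_pos: [0.4293, 0.1106, 0.1682]
eef_rot: [-180.0, -0.1, -170.5]
contact_force: [0.2, -0.5, -2.4]
gripper_width: 0.0514
t 59.75 turn rad [-0.0005 -0.0021  0.0014] | shift if turned first [-0.0292  0.2306  0.0952] | shift before turn [-0.0297  0.2306  0.095 ] w 0.0514 F [ 0.2 -0.5 -2.4]
```

View pics/z26.png

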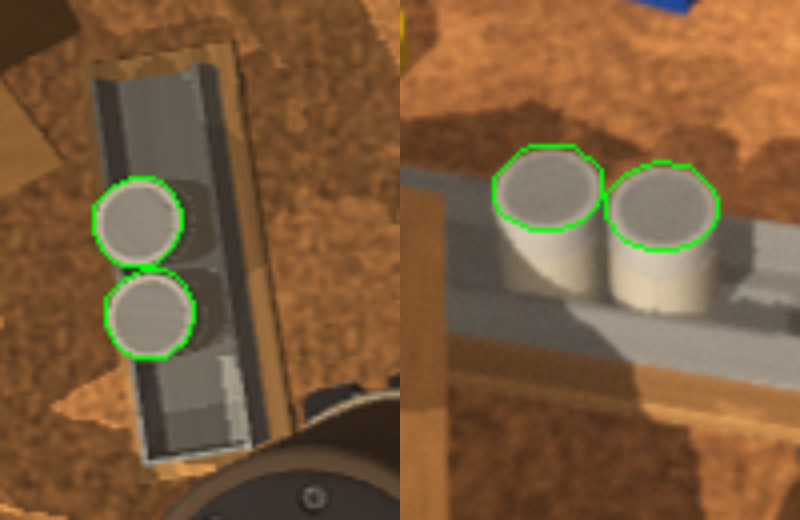

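```bash
python3 -m inch '-0.0017 0.0128 0 0 0 0 0; -0.0033 0.0256 0 0 0 0 0; -0.0033 0.0256 0 0 0 0 0; -0.0033 0.0256 0 0 0 0 0; -0.0033 0.0256 0 0 0 0 0; -0.0033 0.0256 0 0 0 0 0; -0.0033 0.0256 0 0 0 0 0; -0.0033 0.0256 0 0 0 0 0; -0.0033 0.0256 0 0 0 0 0; -0.0016 0.0128 0 0 0 0 0; 0 0 0 0 0 0 0; 0 0 0 0 0 0 0; 0 0 0 0 0 0 0'
python3 - <<'E'
from h import *
go([.4206,.3428,.073],[180,0,-170.58])
E
```

```text
time_s: 60.93
tcp_pos: [0.421, 0.3422, 0.1686]
eef_rot: [-179.9, -0.1, -170.5]
contact_force: [0.6, -0.2, -1.2]
gripper_width: 0.0516
t 60.93 turn rad [-0.0015 -0.0015  0.0017] | shift if turned first [0.0003 0.0006 0.0956] | shift before turn [0.0002 0.0008 0.0956] w 0.0516 F [ 0.6 -0.2 -1.2]
```

```bash
python3 -m inch '0.001 0 0.012 0 0 0 0; 0 0 0.018 0 0 0 0; 0 0 0.018 0 0 0 0; 0 0 0.015 0 0 0 0; 0 0 0.007 0 0 0 0; 0 0 0 0 0 0 0; 0 0 0 0 0 0 0'
python3 -m inch '0 0 0.008 0 0 0 0; 0 0 0.008 0 0 0 0; 0 0 0.006 0 0 0 0; 0 0 0.003 0 0 0 0; 0 0 0.0005 0 0 0 0; 0 0 0 0 0 0 0; 0 0 0 0 0 0 0'
python3 - <<'E'
from h import *
go([.4206,.3428,.073],[180,0,-170.58])
E
```

```text
time_s: 61.52
tcp_pos: [0.4207, 0.3426, 0.0998]
eef_rot: [-180.0, -0.0, -170.5]
contact_force: [-0.6, -0.4, -1.3]
gripper_width: 0.0514
time_s: 62.1
tcp_pos: [0.4205, 0.3432, 0.0741]
eef_rot: [180.0, 0.0, -170.5]
contact_force: [-0.0, -0.7, -2.0]
gripper_width: 0.0518
t 62.1 turn rad [0.0001 0.0002 0.0021] | shift if turned first [ 0.     -0.0004  0.0011] | shift before turn [ 0.     -0.0004  0.0011] w 0.0518 F [-0.  -0.7 -2. ]
```

Release, rise, withdraw well aside (over the bench away from things).

```bash
python3 -m inch '0 0 0.001 0 0 0 0; 0 0 0 0 0 0 0; 0 0 0 0 0 0 0.8; 0 0 0 0 0 0 0.8; 0 0 0 0 0 0 0.8; 0 0 0 0 0 0 0.8; 0 0 0 0 0 0 0.8; 0 0 -0.01 0 0 0 0.8; 0 0 -0.02 0 0 0 0.8; 0 0 -0.025 0 0 0 0.8; 0 0 -0.025 0 0 0 0.8; 0 0 -0.025 0 0 0 0.8; 0 0 -0.02 0 0 0 0.8; 0 0 0 0 0 0 0.8'
python3 -m inch '0 -0.02 0 0 0 0 0.8; 0 -0.03 0 0 0 0 0.8; 0 -0.03 0 0 0 0 0.8; 0 -0.03 0 0 0 0 0.8; 0 -0.03 0 0 0 0 0.8; 0 -0.03 0 0 0 0 0.8; 0 -0.03 0 0 0 0 0.8; 0 -0.03 0 0 0 0 0.8; 0 -0.03 0 0 0 0 0.8; 0 -0.03 0 0 0 0 0.8; 0 -0.03 0 0 0 0 0.8; 0 -0.03 0 0 0 0 0.8; 0 -0.03 0 0 0 0 0.8; 0 -0.03 0 0 0 0 0.8; 0 0 0 0 0 0 0.8; 0 0 0 0 0 0 0.8; 0 0 0 0 0 0 0.8'
python3 - <<'E'
from h import *
for n in('side','top'):
  s=r.capture(n);cv2.imwrite(f'pics/{n}27.png',s[:,:,::-1])
a=cv2.imread('pics/top27.png');b=cv2.imread('pics/side27.png')
cv2.imwrite('pics/z27.png',np.hstack([cv2.resize(a[170:300,120:220],(400,520)),cv2.resize(b[250:380,250:350],(400,520))]))
for P in([.5302,.3611],[.4762,.3526],[.4205,.3432]):
    print(proj('top',[*P,.105]),proj('side',[*P,.105]))
for n in ('can0','offcut0','cup'):print([(np.round(d['xy'],1).tolist(),round(d['p'],2)) for d in r.recognise(n,'top')])
E
```

```text
time_s: 63.27
tcp_pos: [0.4221, 0.3448, 0.2036]
eef_rot: [179.7, 0.4, -170.4]
contact_force: [0.6, 0.1, 0.2]
gripper_width: 0.0702
time_s: 64.68
tcp_pos: [0.4882, -0.0614, 0.1982]
eef_rot: [180.0, 0.0, -170.5]
contact_force: [-1.1, 0.1, -0.0]
gripper_width: 0.0701
[154.50460703 225.69993513] [287.19619677 296.81992411]
[157.50683658 248.79377771] [315.46079635 301.31277265]
[160.89708395 272.78065652] [345.54395416 305.8196171 ]
[([165.8, 271.4], 0.97), ([164.4, 249.6], 0.88), ([159.4, 225.8], 0.83)]
[([314.2, 162.6], 0.8), ([294.3, 147.9], 0.65), ([290.1, 184.8], 0.54), ([273.4, 161.7], 0.53)]
[([406.8, 261.0], 0.49)]
```

View pics/z27.png

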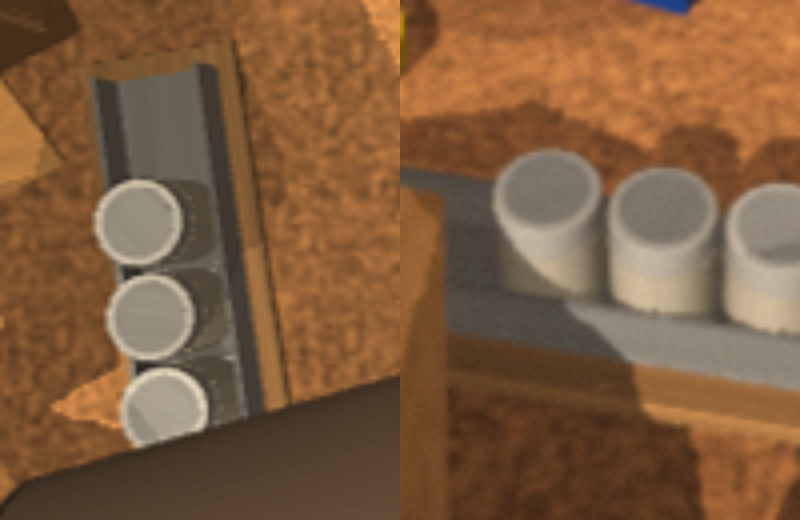

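View pics/top27.png

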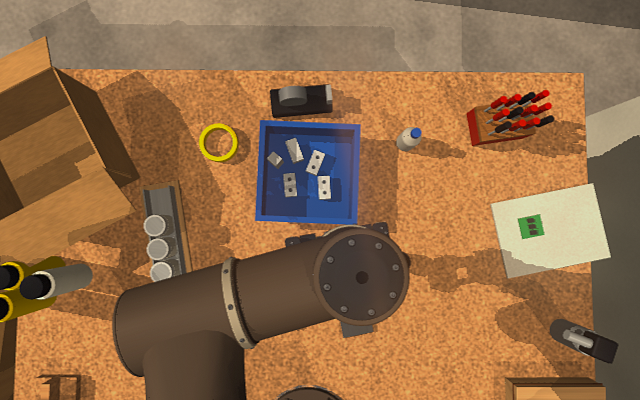

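View pics/side27.png

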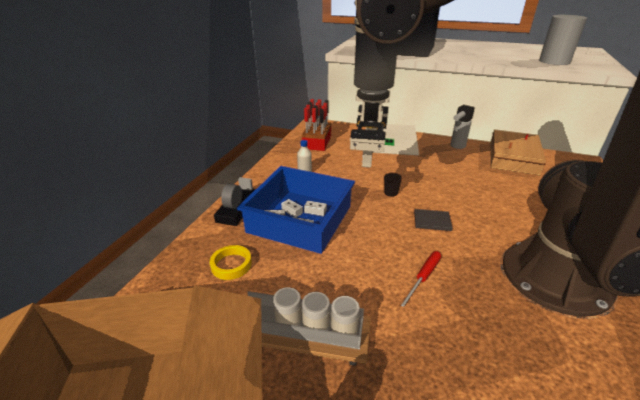

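```bash
python3 -m inch '0 -0.03 0 0 0 0 0.8; 0 -0.03 0 0 0 0 0.8; 0 -0.03 0 0 0 0 0.8; 0 -0.03 0 0 0 0 0.8; 0 -0.03 0 0 0 0 0.8; 0 -0.03 0 0 0 0 0.8; 0 -0.03 0 0 0 0 0.8; 0 -0.03 0 0 0 0 0.8; 0 -0.03 0 0 0 0 0.8; 0 -0.03 0 0 0 0 0.8; 0 0 0 0 0 0 0.8; 0 0 0 0 0 0 0.8; 0 0 0 0 0 0 0.8; 0 0 0 0 0 0 0.8; 0 0 0 0 0 0 0.8; 0 0 0 0 0 0 0.8'
python3 - <<'E'
from h import *
for n in('side','top'):
  s=r.capture(n);cv2.imwrite(f'pics/{n}28.png',s[:,:,::-1])
a=cv2.imread('pics/top28.png');b=cv2.imread('pics/side28.png')
t=np.radians(9.42)
def rect(x,y,a,l,w,z):
    c,s=np.cos(a),np.sin(a)
    return [np.array([x+c*i*l/2-s*j*w/2,y+s*i*l/2+c*j*w/2,z]) for i,j in((1,1),(1,-1),(-1,-1),(-1,1))]
for P,c in((rect(.5056,.3558,t,.24,.066,.066),(0,255,0)),(rect(.505,.36,t,.27,.1,.03),(0,0,255))):
    cv2.polylines(a,[np.round(np.array([proj('top',X) for X in P])*16).astype(int)],True,c,1,cv2.LINE_AA,4)
cv2.imwrite('pics/z28.png',np.hstack([cv2.resize(a[170:300,120:220],(400,520)),cv2.resize(b[150:280,330:430],(400,520))]))
E
```

```text
time_s: 66.27
tcp_pos: [0.5382, -0.3562, 0.1985]
eef_rot: [-180.0, 0.0, -170.4]
contact_force: [0.3, -0.5, 0.9]
gripper_width: 0.0702
```

View pics/z28.png

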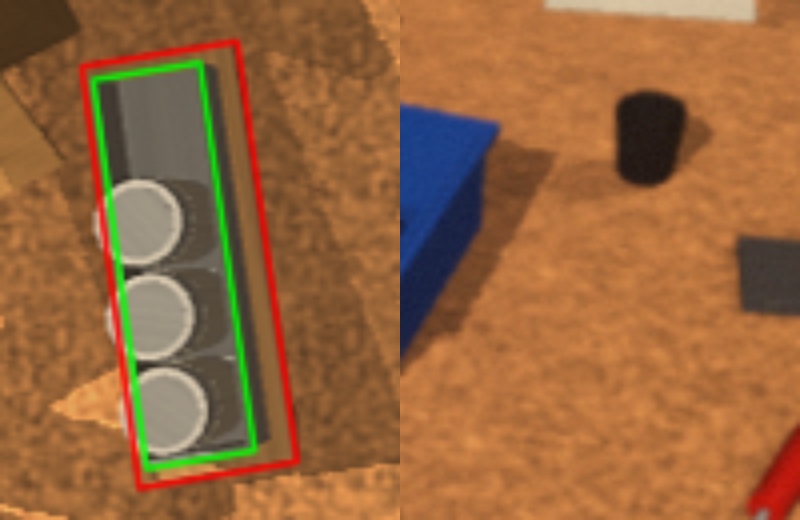

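View pics/top28.png

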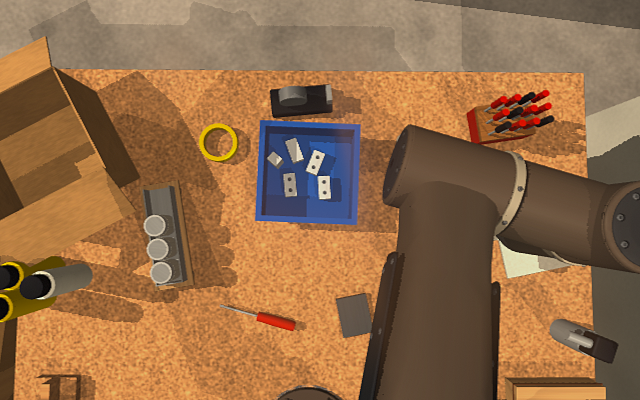

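The tray sits on the shelf and square with it. The three cans stand in it with small gaps, the five offcuts are in the bin, and the bystanders are in place.

Run:
```python
from plant import r
print(r.close_job(), r.get_state()['time_s'])
```

```text
the job is handed in; nothing more can be done
the job is handed in; nothing more can be done
```

The job is done and handed in at about 66 s of the 210 s allowed. No verdict was reported.

**Offcuts:** I tipped the tray over the bin until its three offcuts slid out, then set the empty tray back on the bench. Both loose offcuts then went into the bin one at a time. The final top picture shows all five in the bin.

**Tray:** I regripped it and set it on the shelf. Its fitted angle is 9.42° against the shelf's 9.43°, and it lies within the shelf edges all round. I placed it about 4 mm off the shelf's centre line on purpose, away from a cardboard flap.

**Cans:** Three cans were present. They stand upright in the tray in one row, with gaps of about 3 to 5 mm by the release positions. Both cameras agreed with those positions to about 2 pixels.

**Bystanders:** The tape, bottle and cup appeared where they started. In the last pictures the arm hides the cup from above, so I checked it in the side view only.

**Checks that disagreed or could not be made:**
- The recogniser returned only four of the five offcuts at the end; the picture itself clearly shows five.
- A late circle fit on the last can, partly in shadow, was 3 mm off the earlier one. I gripped close to the earlier position and the grip was normal.
- The offcut on the bottle side was hidden from the side camera, so its height came from the stated size rather than two views.
- I saw no sign of a can or offcut being knocked aside during the run.

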